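# Unload the sample mixer, sort the tube racks and clamp in the next two

## Task

The sample mixer has finished its run: lift the red pawl of its ratchet clamp, draw the blue clamp bar fully back, and stand every mixed rack upright in the bench tray that already holds a rack with the same cap colour (purple or light blue), leaving those two racks in their trays. Then stand the two waiting green-capped racks on the mixer, lengthwise between bar and fence, and push the bar up against them until the pawl drops in and both are held against the fence. Let no rack of tubes topple and do not disturb the other things on the bench.

Things in the scene. Friction and masses are not known exactly. Their poses are not given: they have to be found in the camera images.
- mixer: sample mixer at rest, fixed to the bench: cream base, aluminium platform 330 (x) x 250 (y), top 80 above the bench. Origin: centre of its underside; x points away from the operator. The mixed racks stand on it along mixer x, touching the fence, centres at mixer x 76 and y -99, -33, 33 or 99 (some places empty).
- clamp_bar (a joint): travel of the blue clamp bar, m: 0 = clamped on racks 118 long (limit -0.003), grows towards the operator (mixer -x), 0.055 = fully back, at its stop. Can always be pushed forward (3 to 5 N; pawl clicks over teeth of 11 mm pitch, the last drop is at about 0.001); locked backward unless the pawl is lifted. Friction 2 N.
- pawl (a joint): angle of the pawl, rad: 0 = dropped in between the teeth, grows as its red grip is lifted (to 0.55); clear of the teeth from about 0.2 (0.3 is safe; riding up a tooth it reads 0.03 to 0.12). A spring pulls it down, 2 to 3 N at the grip.
- pawl_grip (a point): centre of the pawl's red grip, 42 long (mixer x), 14 wide (y), 14 high; 30 above the platform when down. Hinged to the bar's carriage about an axis along mixer y that lies 83 from here towards mixer +x, at the same height when down. Pinched across its width from above, lifted 25 to 30 in an arc about the hinge and drawn to mixer -x, it brings the bar along.
- bar_back (a point): on the clamp bar's near (operator's side) face, mid-length, 55 above the platform; moves with the bar. Bar: 230 long (y), 12 thick, top 63 above the platform, a lip on top reaching 8 over the racks' near ends, so they cannot be lifted out while clamped. The near face is free to be pushed from 25 to 110 either side of here; the carriage is between.
- fence (a point): middle of the inner face of the fence at the platform's far end (mixer x 135, y 0), at its foot, on the platform's top. The fence is 250 long (y), 10 thick, 45 high. A clamped rack touches it. In front of the bar a toothed rail, 14 wide, tips 14 above the platform, runs along mixer y = 0 from x -163 to -7.
- tray_left: left (+y) flat steel tray, fixed, 150 (x) x 184 (y) x 16 high, walls and floor 4 thick. Origin: centre of its underside. A rack already stands in it along x, centre about 55 from the tray's centre towards the outer wall (away from the mixer); two more fit beside it, at tray y about 0 and 55 towards the mixer. Both trays look alike.
- tray_right: right (-y) flat steel tray, fixed, 150 (x) x 184 (y) x 16 high, walls and floor 4 thick. Origin: centre of its underside. A rack already stands in it along x, centre about 55 from the tray's centre towards the outer wall (away from the mixer); two more fit beside it, at tray y about 0 and 55 towards the mixer. Both trays look alike.
- rack_read_purple: white five-place tube rack, 118 long (its x), 30 wide, flat sides, body 55 high, 82 with the tubes (a row along x, caps 17 wide); weighted foot, about 0.24 kg. Origin: centre of its underside. PURPLE caps; already stands in one of the two trays at the start, and stays there.
- rack_read_blue: white five-place tube rack, 118 long (its x), 30 wide, flat sides, body 55 high, 82 with the tubes (a row along x, caps 17 wide); weighted foot, about 0.24 kg. Origin: centre of its underside. LIGHT BLUE caps; already stands in the other tray at the start, and stays there.
- rack_purple1: white five-place tube rack, 118 long (its x), 30 wide, flat sides, body 55 high, 82 with the tubes (a row along x, caps 17 wide); weighted foot, about 0.24 kg. Origin: centre of its underside. PURPLE caps; stands clamped in the mixer at the start (two to four such racks; may be absent).
- rack_purple2: white five-place tube rack, 118 long (its x), 30 wide, flat sides, body 55 high, 82 with the tubes (a row along x, caps 17 wide); weighted foot, about 0.24 kg. Origin: centre of its underside. PURPLE caps; stands clamped in the mixer at the start (two to four such racks; may be absent).
- rack_blue1: white five-place tube rack, 118 long (its x), 30 wide, flat sides, body 55 high, 82 with the tubes (a row along x, caps 17 wide); weighted foot, about 0.24 kg. Origin: centre of its underside. LIGHT BLUE caps; stands clamped in the mixer at the start (two to four such racks; may be absent).
- rack_blue2: white five-place tube rack, 118 long (its x), 30 wide, flat sides, body 55 high, 82 with the tubes (a row along x, caps 17 wide); weighted foot, about 0.24 kg. Origin: centre of its underside. LIGHT BLUE caps; stands clamped in the mixer at the start (two to four such racks; may be absent).
- rack_next_left: white five-place tube rack, 118 long (its x), 30 wide, flat sides, body 55 high, 82 with the tubes (a row along x, caps 17 wide); weighted foot, about 0.24 kg. Origin: centre of its underside. GREEN caps; waits on the bench behind the left tray, its x roughly along world y. Clamped, its centre lies at mixer x 76, at any mixer y within 100 of 0.
- rack_next_right: white five-place tube rack, 118 long (its x), 30 wide, flat sides, body 55 high, 82 with the tubes (a row along x, caps 17 wide); weighted foot, about 0.24 kg. Origin: centre of its underside. GREEN caps; waits on the bench behind the right tray, its x roughly along world y. Clamped, its centre lies at mixer x 76, at any mixer y within 100 of 0.
- slide_box: bystander: closed white slide box 90 x 70 x 34, at the outer side of one tray. Origin: centre of its underside.
- oil_bottle: bystander: oil bottle, amber bottle, 38 across, 85 high, at the outer side of the other tray. Origin: centre of its underside.
Mind the look-alikes: they are no part of the job. Leave any yellow look-alike of the tray_left alone.

How it is judged:
By the outcome, as a careful person would: the job done as asked, in the order asked, and still so for the second after the job is handed in, with the robot touching nothing.
Of rack_purple1, rack_purple2, rack_blue1, rack_blue2 only 2 to 4 are there at a start; the rules pass over those that are not, and their reading is None.
At some moment in a run one of rack_next_left, rack_next_right may be knocked a few centimetres aside while the robot is not near it.
It also fails if it takes over 210 s, if anything falls off the work surface, if the arm or the gripper's body presses on something with over 40 N, if the wrist force passes 120 N, or if a joint passes its speed limit or range.

## Robot

A 7-joint arm with a two-finger parallel gripper is mounted at the origin on the work surface. World frame = base frame: x ahead of the robot, y to its left, z up, the work surface at z = 0. Lengths are in m, angles in rad, forces in N, time in s.
With the tool pointing down it reaches from about 0.4 to 0.9 m from the base axis. Payload 5.5 kg.
Tool frame: the origin (TCP) lies at the centre of the arm's flange, where the gripper is bolted on; the fingertips stand 178 mm ahead of it and the grasp point (between the pads) lies 159 mm ahead of it (arm.tcp_to_grasp is the distance from the TCP to the grasp point, in m); z points along the fingers, y is the direction in which the jaws open and shut (so a half turn about z gives the same grasp; the last joint's range is limited). The gripper opens to 92 mm and grips with 3 to 60 N. Pads are 19 mm wide; open, the fingers measure 130 mm over their backs; the gripper's body (75 mm by 190 mm) begins 47 mm behind the grasp point.
Start: joints at [-0.905, 0.501, -0.427, 1.55, 0.221, 1.138, -0.21], TCP at [0.255, 0.598, 0.405] pointing down, gripper open.
Joint ranges: [-2.88, 2.88], [-0.31, 2.03], [-1.54, 1.56], [0.2, 2.42], [-1.41, 4.55], [0.19, 2.02], [-2.57, 2.57]. Speed limits (rad/s): [2.57, 2.57, 3.14, 3.14, 3.14, 3.14, 3.14].

## Interface

Orientations are given as a unit quaternion [x, y, z, w].
In Python, from rig import arm gives the robot as it stands.
- The arm moves only by the shell command python3 -m crank 'ROWS' [FORCE]. ROWS is JSON, a list that holds one entry, the list of rows, each a list of 7 numbers: the shift along the world's x, y, z in mm, then the turn, a rotation vector about the world's x, y, z in rad, then the opening in per cent of the stroke, from 0 (shut) to 100 (fully open). In form: [[[tx, ty, tz, rx, ry, rz, fingers], ...]]. A call has 1 to 12 rows; each row shifts and turns the pose as measured when the row begins; what a row does not reach is not made up. A row lasts 1/10 s, in which the tool goes at most 50 mm and 8.59 degrees, less where a joint would pass 70% of its speed; a pose out of reach is approached as far as the arm can. A call is refused whole if a number of a shift passes 50 or a number of a turn 0.15, either way. A call with a gripper value outside its range is refused whole. The fingers move at their own pace and stop on an object; FORCE is the grip in N (left out, the last holds). Time passes only in rows, so rows that do not move let the fingers close. It gives the time, the measured TCP pose, the force and the opening at its end, in the units of the state.
- arm.get_obs(): the state, without advancing time (a new reading comes with each control period).
- arm.read_camera(name): name is "scene" or "top" or "wrist"; returns a dict with "img" (480x640x3 uint8, blue, green, red), "fx", "fy", "cx", "cy" (pixels), "R" (3x3) and "t" (3): a world point X has camera coordinates R X + t. Camera axes: x right, y down, z forward; pixel columns grow to the right and rows downward; lengths in m; the calibration is good to about 2 mm. The wrist camera is an equidistant fisheye: a pixel r from the principal point sees the ray r / f radians off the axis. A picture is of the moment at which its call begins. There is no depth.
- arm.job_done(): hands the job in, once; it reports no verdict.
The state is a dict: "time": time; "joints": joint angles; "joint_velocities": joint speeds; "tau": joint torques, N m; "position": TCP position; "eef_rot": TCP orientation; "contact_force": force on the tool from outside, world axes, zero at the start; "moment": the same for the moment, N m; "gripper_width": finger opening in m.
Only numpy, scipy, OpenCV 4.12 (cv2) and the standard library are available. Lean on these libraries where they do the work, as an engineer would, in place of code of your own. Each camera call takes 0.05 s, during which the arm holds its last target. There are 200 camera calls.

## Working session

There is one attempt and no reset: what is moved stays moved. The work goes in short steps, Python scripts to look and compute and a shell command to move; the robot and the scene stay as the last step left them, time stands still between calls to the robot, and variables do not carry over. Pictures are saved under pics/ and viewed, about 12 in all and at most 16, crops included, and the job is handed in when it is done.

```bash
ls; mkdir -p pics
cat > h.py <<'E'
import numpy as np, cv2
from rig import arm
def save(cam,name,crop=None,scale=1):
    c=arm.read_camera(cam); im=c["img"]
    if crop: x0,y0,x1,y1=crop; im=im[y0:y1,x0:x1]
    if scale!=1: im=cv2.resize(im,None,fx=scale,fy=scale,interpolation=cv2.INTER_CUBIC)
    cv2.imwrite(f"pics/{name}.png",im); return c
def back(c,u,v,z):
    R=np.array(c["R"]);t=np.array(c["t"])
    d=R.T@np.array([(u-c["cx"])/c["fx"],(v-c["cy"])/c["fy"],1]); o=-R.T@t
    return o+d*(z-o[2])/d[2]
def proj(c,X):
    p=np.array(c["R"])@np.array(X)+np.array(c["t"]); return p[0]/p[2]*c["fx"]+c["cx"],p[1]/p[2]*c["fy"]+c["cy"]
E
python3 - <<'E'
from h import *
for n in("top","scene"):
    c=save(n,n+"0"); print(n,c["fx"],c["cx"],c["cy"],(-np.array(c["R"]).T@np.array(c["t"])).round(3),np.array(c["R"]).round(3).tolist())
print(arm.get_obs())
E
```

```text
pics
top 481.8193616044437 317.1562738608837 232.99731428319214 [0.391 0.008 1.435] [[-0.022, -1.0, -0.018], [-0.997, 0.024, -0.079], [0.079, 0.016, -0.997]]
scene 574.1631115019835 317.77134580908984 240.53534873912804 [1.805 0.18  0.944] [[-0.105, 0.994, -0.022], [0.532, 0.037, -0.846], [-0.84, -0.1, -0.533]]
{'time': 0.1, 'joints': array([-0.90476194,  0.50176133, -0.42680243,  1.55133293,  0.22079618,
        1.1383044 , -0.21032481]), 'joint_velocities': array([ 1.12324549e-04, -1.40439947e-03, -1.55089200e-03, -2.54678405e-03,
       -1.15047198e-03, -1.41693701e-03, -2.24888236e-05]), 'tau': array([-1.18673683e-02, -5.67866635e+01, -5.83812654e+00, -2.79916281e+01,
       -6.89370814e-02,  2.40392389e-02,  1.44343993e-06]), 'position': array([0.25474203, 0.59765802, 0.40378202]), 'eef_rot': array([ 2.00050660e-01,  9.79785162e-01, -8.52471825e-04, -2.06992787e-04]), 'contact_force': array([-0.06442293,  0.20573742, -0.66740762]), 'moment': array([0.01887297, 0.0211203 , 0.01223272]), 'gripper_width': 0.09165432806011846}
```

View pics/top0.png

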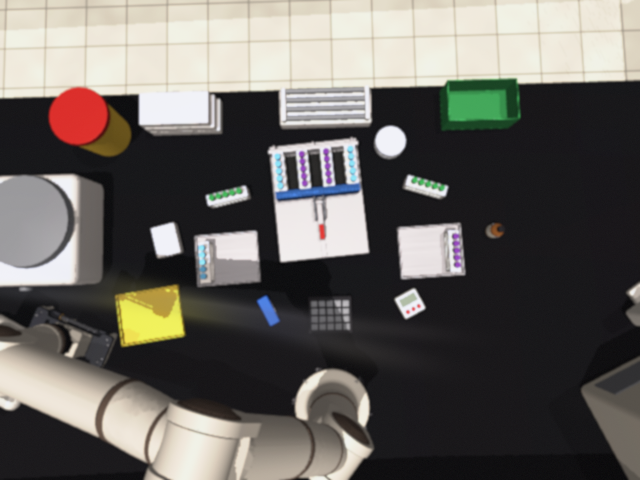

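View pics/scene0.png

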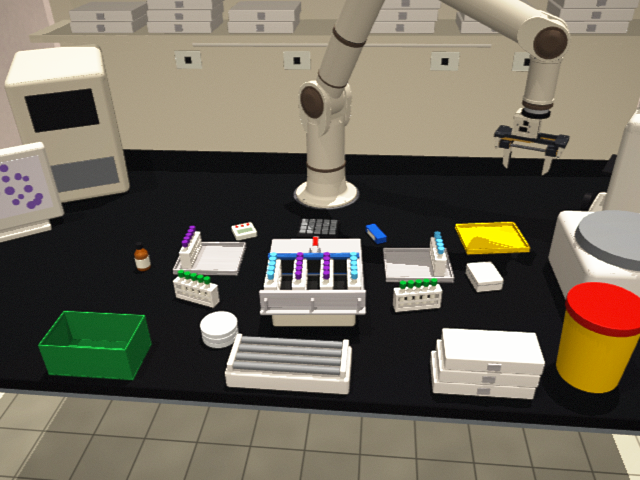

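The top view shows four racks on the mixer, left to right light blue, purple, purple, light blue. The left tray holds blue (203,260) and the right tray purple (456,250). Green racks are at (228,197) and (426,186), the pawl grip at (322,232). I'll enlarge to get positions.

Run:
```python
import cv2
im=cv2.imread("pics/top0.png")[130:295,188:478]
cv2.imwrite("pics/top0c.png",cv2.resize(im,None,fx=2.75,fy=2.75,interpolation=cv2.INTER_CUBIC))
```

```text
(no output)
```

View pics/top0c.png

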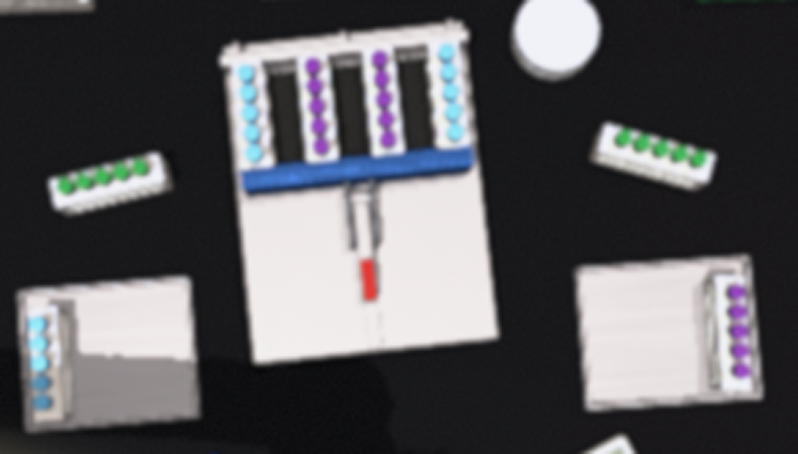

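```bash
cat > m.py <<'E'
from h import *
c=arm.read_camera("top")
B=lambda u,v,z: back(c,188+(u+.5)/2.75-.5,130+(v+.5)/2.75-.5,z)[:2]*1000
def line(n,a,b,z):
    A,D=B(*a,z),B(*b,z); d=A-D; m=(A+D)/2
    print(n,m.round(1),"len",np.linalg.norm(d).round(1),"yaw",np.degrees(np.arctan2(d[1],d[0])).round(1)); return m
z=.16
P=[line("bL",(246,73),(255,153),z),line("pL",(313,66),(322,147),z),line("pR",(380,59),(389,140),z),line("bR",(447,51),(456,132),z)]
M=np.array([[76,99],[76,33],[76,-33],[76,-99]],float)
P=np.array(P);pc=P.mean(0);H=(M-M.mean(0)).T@(P-pc);U,S,V=np.linalg.svd(H);R=(U@V).T
if np.linalg.det(R)<0: V[-1]*=-1;R=(U@V).T
t=pc-R@M.mean(0);print("mixer",t.round(1),"yaw",np.degrees(np.arctan2(R[1,0],R[0,0])).round(2), (P-(M@R.T+t)).round(1).tolist())
print("plat near corners",B(254,362,.08),B(498,338,.08),"pred",R@[-165,125]+t,R@[-165,-125]+t)
print("grip",B(369,280,.115),"in mixer",R.T@(B(369,280,.115)-t))
line("tr L read",(37,325),(42,402),.084);line("tr R read",(736,292),(741,370),.084)
line("gL",(141,167),(67,186),.08);line("gR",(622,137),(698,158),.08)
for n,q in(("tL",[(18,290),(189,277),(200,416),(27,431)]),("tR",[(576,266),(749,256),(762,398),(586,410)])):
    C=np.array([B(*p,.016) for p in q]);print(n,C.mean(0).round(1),C.round(0).tolist(),"yaw",np.degrees(np.arctan2(*(C[0]-C[3])[::-1])).round(1),np.degrees(np.arctan2(*(C[1]-C[2])[::-1])).round(1))
E
python3 m.py
```

```text
bL [662.  128.2] len 79.8 yaw 5.4
pL [666.7  62.6] len 80.7 yaw 5.1
pR [671.9  -3. ] len 80.7 yaw 4.9
bR [678.1 -68.5] len 80.7 yaw 4.6
mixer [594.   23.6] yaw 4.67 [[0.4, -0.3], [-0.3, -0.1], [-0.5, 0.1], [0.4, 0.4]]
plat near corners [420.7516091  136.28583518] [ 439.5312292  -113.55216249] pred [419.33335083 134.79453002] [ 439.69348696 -114.3750204 ]
grip [499.19636263  16.5253479 ] in mixer [-95.03418361   0.61959708]
tr L read [424.2 355.6] len 78.9 yaw 3.5
tr R read [ 441.  -357.1] len 79.3 yaw 1.1
gL [616.2 288.8] len 79.1 yaw -76.9
gR [ 631.9 -286.2] len 80.7 yaw 72.8
tL [435.2 298.7] [[506.0, 396.0], [515.0, 211.0], [366.0, 201.0], [354.0, 387.0]] yaw 3.5 3.8
tR [ 443.8 -300.7] [[517.0, -205.0], [523.0, -390.0], [372.0, -397.0], [363.0, -210.0]] yaw 1.9 2.6
```

```bash
cat >> h.py <<'E'
from scipy.spatial.transform import Rotation as Ro
G=arm.tcp_to_grasp
MT=np.array([594.,23.6]);MY=np.radians(4.67)
def mix(x,y): c,s=np.cos(MY),np.sin(MY); return MT+[c*x-s*y,s*x+c*y]
def rem(x,y,z,jaw):
    "remaining TCP shift (mm) and turn for grasp point x,y,z mm with jaw direction deg, tool down"
    o=arm.get_obs(); p=np.array(o["position"])*1000; R=Ro.from_quat(o["eef_rot"])
    j=R.as_matrix()[:,1]; cur=np.degrees(np.arctan2(j[1],j[0])); d=(jaw-cur+90)%180-90; a=np.radians(cur+d)
    yv=np.array([np.cos(a),np.sin(a),0]); zv=np.array([0,0,-1.]); T=Ro.from_matrix(np.c_[np.cross(yv,zv),yv,zv])
    print("t",round(o["time"],2),"shift",(np.array([x,y,z+G*1000])-p).round(1),"turn",(T*R.inv()).as_rotvec().round(3),"w",round(o["gripper_width"]*1000,1),"F",np.round(o["contact_force"],1),"j7",np.round(o["joints"],2).tolist())
E
python3 -m crank '[[[20,-48,0,0,0,0.04,50],[20,-48,0,0,0,0.04,50],[20,-48,0,0,0,0.04,50],[20,-48,0,0,0,0.04,50],[20,-48,0,0,0,0.04,50],[20,-48,0,0,0,0.04,50],[20,-48,0,0,0,0.04,50],[20,-48,0,0,0,0.04,50],[20,-48,0,0,0,0.04,50],[20,-48,0,0,0,0.04,50],[20,-48,0,0,0,0.04,50],[0,0,0,0,0,0,50]]]'
python3 -c "
from h import *
rem(499.2,16.2,119,94.67)"
```

```text
time: 1.35
position: [0.46, 0.0819, 0.4014]
eef_rot: [-0.03, 1.0, -0.002, -0.002]
contact_force: [-1.1, -0.1, -0.6]
gripper_width: 0.0461
t 1.35 shift [  39.2  -65.7 -123.2] turn [ 0.005 -0.005  0.021] w 46.1 F [-1.1 -0.1 -0.6] j7 [-0.01, 0.16, -0.24, 2.0, 0.05, 1.0, 1.35]
```

```bash
python3 -m crank '[[[20,-33,-20,0.005,-0.005,0.02,50],[19,-33,-30,0,0,0,50],[0,0,-30,0,0,0,50],[0,0,0,0,0,0,50]]]'
python3 -c "
from h import *
rem(499.2,16.2,119,94.67)
c=save('wrist','w1')"
```

```text
time: 1.75
position: [0.5006, 0.0127, 0.3206]
eef_rot: [-0.039, 0.999, 0.001, 0.003]
contact_force: [-1.2, 0.0, -0.1]
gripper_width: 0.0461
t 1.75 shift [ -1.4   3.5 -42.4] turn [-0.001  0.005  0.004] w 46.1 F [-1.2  0.  -0.1] j7 [0.08, 0.32, -0.18, 2.01, 0.08, 0.82, 1.5]
```

View pics/w1.png

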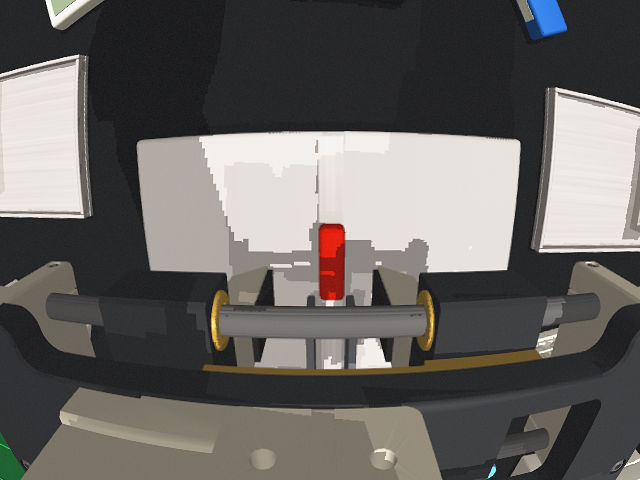

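The wrist view has the red grip at about (332,262) between the fingers (220 and 430), slightly to +y. That fits the computed 3.5 mm correction, so I descend and pinch.

```bash
python3 -m crank '[[[-1,3,-22,0,0.005,0.004,50],[0,0,-20,0,0,0,50],[0,0,-1,0,0,0,20],[0,0,0,0,0,0,0],[0,0,0,0,0,0,0],[0,0,0,0,0,0,0]]]' 15
python3 -c "
from h import *
rem(499.2,16.2,119,94.67)"
```

```text
time: 2.4
position: [0.5035, 0.0206, 0.2877]
eef_rot: [-0.044, 0.999, 0.001, 0.007]
contact_force: [1.5, -9.5, -2.6]
gripper_width: 0.0182
t 2.4 shift [-4.3 -4.4 -9.5] turn [-0.002  0.015 -0.006] w 18.2 F [ 1.5 -9.5 -2.6] j7 [0.06, 0.37, -0.18, 2.02, 0.1, 0.74, 1.48]
```

```bash
python3 -m crank '[[[0,0,0,0,0,0,40],[-4,-4,0,0,0.015,-0.005,40],[0,0,-7,0,0,0,40],[0,0,-3,0,0,0,40]]]' 15
python3 -c "
from h import *
rem(499.2,16.2,119,94.67)"
```

```text
time: 2.8
position: [0.5002, 0.0163, 0.2798]
eef_rot: [-0.041, 0.999, 0.001, 0.002]
contact_force: [-0.8, 0.2, 0.3]
gripper_width: 0.0366
t 2.8 shift [-1.  -0.1 -1.6] turn [-0.003  0.003 -0.   ] w 36.6 F [-0.8  0.2  0.3] j7 [0.06, 0.38, -0.18, 2.03, 0.1, 0.73, 1.48]
```

```bash
python3 -m crank '[[[-1,0,-1,0,0,0,25],[0,0,0,0,0,0,0],[0,0,0,0,0,0,0],[0,0,0,0,0,0,0],[0,0,0,0,0,0,0]]]' 15
python3 -c "
from h import *
rem(499.2,16.2,119,94.67)"
```

```text
time: 3.3
position: [0.4985, 0.017, 0.2774]
eef_rot: [-0.041, 0.999, 0.002, 0.0]
contact_force: [-0.1, -1.1, -0.6]
gripper_width: 0.0139
t 3.3 shift [ 0.7 -0.8  0.8] turn [-0.003  0.001 -0.001] w 13.9 F [-0.1 -1.1 -0.6] j7 [0.06, 0.39, -0.18, 2.04, 0.1, 0.73, 1.48]
```

```bash
python3 -m crank '[[[0,0,8,0,0,0,0],[1,0,8,0,0,0,0],[1,0,8,0,0,0,0],[2,0,5,0,0,0,0],[0,0,0,0,0,0,0]]]' 15
python3 -c "
from h import *
rem(503.7,16.5,146,94.67)"
```

```text
time: 3.8
position: [0.5024, 0.0172, 0.3082]
eef_rot: [-0.041, 0.999, 0.002, -0.0]
contact_force: [1.9, 1.1, -5.5]
gripper_width: 0.014
t 3.8 shift [ 1.3 -0.7 -3. ] turn [-0.004 -0.    -0.001] w 14.0 F [ 1.9  1.1 -5.5] j7 [0.07, 0.34, -0.18, 2.01, 0.08, 0.8, 1.49]
```

```bash
python3 -m crank '[[[-8,-1,-1,0,0,0,0],[-10,-1,0,0,0,0,0],[-10,-1,0,0,0,0,0],[-10,-1,0,0,0,0,0],[-10,-1,0,0,0,0,0]]]'
python3 -c "
from h import *
rem(503.7-54.8,16.5-4.5,146,94.67)"
```

```text
time: 4.3
position: [0.4525, 0.0128, 0.3077]
eef_rot: [-0.042, 0.999, 0.003, 0.003]
contact_force: [3.1, 2.4, -4.9]
gripper_width: 0.014
t 4.3 shift [-3.6 -0.8 -2.5] turn [-0.006  0.005 -0.002] w 14.0 F [ 3.1  2.4 -4.9] j7 [0.09, 0.26, -0.19, 2.12, 0.07, 0.75, 1.51]
```

```bash
python3 -m crank '[[[-6,-1,0,0,0,0,0],[-5,0,0,0,0,0,0],[-5,0,0,0,0,0,0]]]'
python3 -c "
from h import *
rem(503.7-54.8,16.5-4.5,146,94.67)"
```

```text
time: 4.6
position: [0.4416, 0.012, 0.3111]
eef_rot: [-0.042, 0.999, 0.003, 0.015]
contact_force: [14.2, 1.0, -9.6]
gripper_width: 0.0137
t 4.6 shift [ 7.3 -0.  -5.9] turn [-0.008  0.031 -0.002] w 13.7 F [14.2  1.  -9.6] j7 [0.09, 0.23, -0.2, 2.16, 0.06, 0.73, 1.51]
```

```bash
python3 -m crank '[[[3,0,-8,0,0.015,0,0],[0,0,-8,0,0,0,0],[-1,0,-6,0,0,0,0],[0,0,0,0,0,0,40],[0,0,0,0,0,0,40],[0,0,0,0,0,0,40],[0,0,40,0,0,0,50],[0,0,45,0,0,0,50],[0,0,0,0,0,0,50]]]'
python3 -c "
from h import *
p=mix(76,99);print(p);rem(*p,124+70,94.67)
c=save('top','top1',(250,125,390,285),3.7)"
```

```text
time: 5.5
position: [0.4394, 0.01, 0.3739]
eef_rot: [-0.041, 0.999, 0.002, 0.002]
contact_force: [1.5, -0.5, -0.8]
gripper_width: 0.0455
[661.68744236 128.45900126]
t 5.5 shift [222.3 118.4 -20.7] turn [-0.005  0.004 -0.001] w 45.5 F [ 1.5 -0.5 -0.8] j7 [0.11, 0.14, -0.2, 2.09, 0.03, 0.91, 1.54]
```

View pics/top1.png

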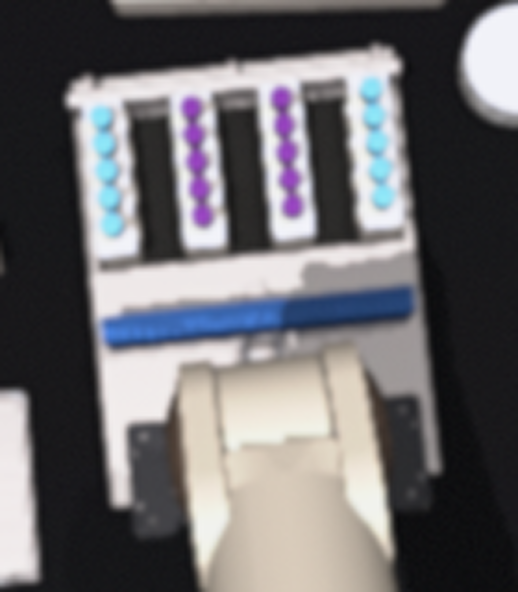

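The bar is fully back and the four racks are undisturbed. Next is the left blue rack.

```bash
python3 -m crank '[[[45,24,0,0,0,0,50],[45,24,0,0,0,0,50],[45,24,0,0,0,0,50],[45,24,0,0,0,0,50],[45,24,0,0,0,0,50],[0,0,0,0,0,0,50]]]'
python3 -c "
from h import *
p=mix(76,99);rem(*p,124,94.67)
c=save('wrist','w2')"
```

```text
time: 6.15
position: [0.6592, 0.1276, 0.3631]
eef_rot: [-0.038, 0.999, -0.0, -0.007]
contact_force: [-0.4, -0.6, 0.3]
gripper_width: 0.046
t 6.15 shift [  2.5   0.9 -79.9] turn [ 0.001 -0.013  0.006] w 46.0 F [-0.4 -0.6  0.3] j7 [-0.08, 0.56, -0.21, 1.53, 0.12, 1.08, 1.32]
```

View pics/w2.png

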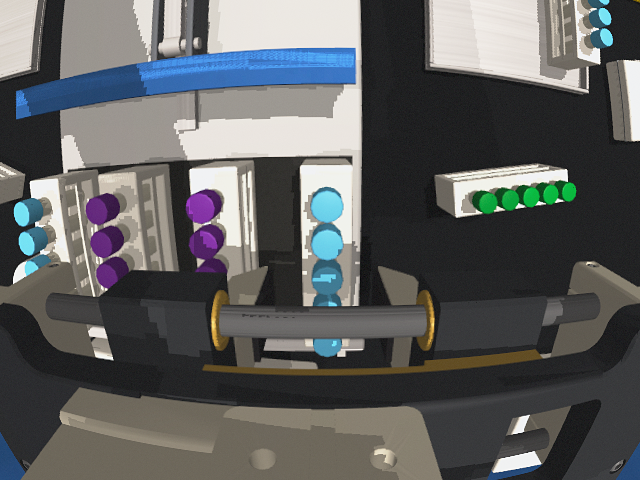

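The blue rack is centred between the fingers (column 327), so I descend.

```bash
python3 -m crank '[[[2,1,-35,0,-0.013,0.005,50],[0,0,-30,0,0,0,50],[0,0,-14,0,0,0,50],[0,0,0,0,0,0,30],[0,0,0,0,0,0,25],[0,0,0,0,0,0,25],[0,0,0,0,0,0,25]]]' 35
python3 -c "
from h import *
p=mix(76,99);rem(*p,124,94.67)"
```

```text
time: 6.9
position: [0.6553, 0.1234, 0.2816]
eef_rot: [-0.039, 0.999, -0.003, -0.004]
contact_force: [-1.4, 0.5, -1.9]
gripper_width: 0.03
t 6.9 shift [6.3 5.1 1.6] turn [ 0.006 -0.007  0.004] w 30.0 F [-1.4  0.5 -1.9] j7 [-0.09, 0.64, -0.2, 1.6, 0.15, 0.93, 1.31]
```

```bash
python3 -m crank '[[[0,0,25,0.005,-0.005,0,25],[0,0,40,0,0,0,25],[0,20,35,0,0,0,25],[-10,40,0,0,0,0,25],[-35,30,0,0,0,0,25],[-40,20,0,0,0,0,25],[-40,20,0,0,0,0,25],[-40,20,0,0,0,0,25],[-40,20,0,0,0,0,25],[-20,5,0,0,0,0,25],[0,0,0,0,0,0,25]]]'
python3 -c "
from h import *
rem(429,295.7,47,93.65)"
```

```text
time: 8.0
position: [0.4218, 0.2977, 0.3966]
eef_rot: [-0.035, 0.999, 0.0, 0.008]
contact_force: [0.9, -0.6, -2.5]
gripper_width: 0.0297
t 8.0 shift [   7.2   -2.  -190.4] turn [-0.001  0.016 -0.007] w 29.7 F [ 0.9 -0.6 -2.5] j7 [-0.39, 0.25, -0.32, 1.9, 0.11, 0.99, 0.88]
```

```bash
python3 -m crank '[[[4,-1,-40,0,0.01,-0.005,25],[2,-1,-40,0,0.005,0,25],[0,0,-40,0,0,0,25],[0,0,-30,0,0,0,25],[0,0,-10,0,0,0,25],[0,0,0,0,0,0,25]]]'
python3 -c "
from h import *
rem(429,295.7,47,93.65)
save('wrist','w3')"
```

```text
time: 8.6
position: [0.4345, 0.2948, 0.2395]
eef_rot: [-0.031, 0.999, 0.003, 0.01]
contact_force: [-0.1, -0.9, -1.5]
gripper_width: 0.0298
t 8.6 shift [ -5.5   0.9 -33.3] turn [-0.007  0.02   0.002] w 29.8 F [-0.1 -0.9 -1.5] j7 [-0.43, 0.49, -0.27, 2.0, 0.21, 0.66, 0.8]
```

View pics/w3.png

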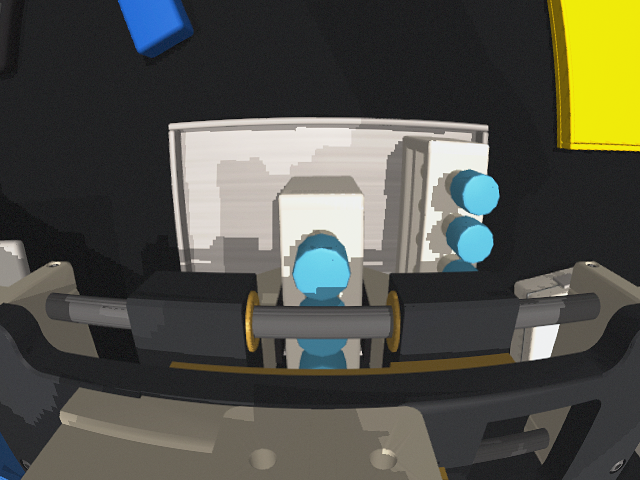

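The carried rack is centred in the tray beside the read rack (columns 280–362, gap up to about 410). I lower it the rest of the way.

```bash
python3 -m crank '[[[-4,0,-12,-0.007,0.02,0.002,25],[-1,0,-10,0,0,0,25],[0,0,-5,0,0,0,25],[0,0,0,0,0,0,25]]]'
python3 -c "
from h import *
rem(429,295.7,47,93.65)"
```

```text
time: 9.05
position: [0.4321, 0.2962, 0.2158]
eef_rot: [-0.031, 1.0, 0.002, 0.003]
contact_force: [0.3, -0.1, -2.9]
gripper_width: 0.0298
t 9.05 shift [-3.1 -0.5 -9.6] turn [-0.005  0.007  0.001] w 29.8 F [ 0.3 -0.1 -2.9] j7 [-0.44, 0.53, -0.26, 2.0, 0.22, 0.63, 0.79]
```

```bash
python3 -m crank '[[[-2,0,-7,-0.004,0.006,0.001,25],[0,0,-3,0,0,0,25],[0,0,-1,0,0,0,25],[0,0,0,0,0,0,25]]]'
python3 -c "
from h import *
rem(429,295.7,47,93.65)"
```

```text
time: 9.45
position: [0.4301, 0.2967, 0.2046]
eef_rot: [-0.032, 0.999, 0.001, 0.001]
contact_force: [0.5, 0.0, -2.2]
gripper_width: 0.0299
t 9.45 shift [-1.1 -1.   1.6] turn [-0.002  0.001 -0.001] w 29.9 F [ 0.5  0.  -2.2] j7 [-0.45, 0.55, -0.25, 2.01, 0.23, 0.61, 0.78]
```

```bash
python3 -m crank '[[[0,0,-2,0,0,0,25],[0,0,0,0,0,0,25]]]'
python3 -m crank '[[[0,0,0,0,0,0,39],[0,0,0,0,0,0,39],[0,0,0,0,0,0,39],[0,0,30,0,0,0,39],[0,0,50,0,0,0,39],[0,0,50,0,0,0,39],[0,0,40,0,0,0,39],[0,0,0,0,0,0,50]]]'
python3 -c "
from h import *
p=mix(76,33);rem(*p,124,94.67)"
```

```text
time: 9.65
position: [0.4307, 0.297, 0.2042]
eef_rot: [-0.032, 0.999, 0.001, 0.001]
contact_force: [0.1, 0.5, -1.6]
gripper_width: 0.03
time: 10.45
position: [0.4298, 0.2967, 0.3796]
eef_rot: [-0.033, 0.999, 0.001, 0.001]
contact_force: [0.6, 0.5, -0.4]
gripper_width: 0.0401
t 10.45 shift [ 237.2 -234.1  -96.4] turn [-0.002  0.001  0.016] w 40.1 F [ 0.6  0.5 -0.4] j7 [-0.38, 0.29, -0.33, 1.9, 0.11, 0.97, 0.88]
```

```bash
python3 -m crank '[[[45,-45,0,0,0,0.003,50],[45,-45,0,0,0,0.003,50],[45,-45,0,0,0,0.003,50],[45,-45,0,0,0,0.003,50],[45,-45,0,0,0,0.003,50],[10,-9,-20,0,0,0,50],[0,0,0,0,0,0,50]]]'
python3 -c "
from h import *
p=mix(76,33);rem(*p,124,94.67)"
```

```text
time: 11.15
position: [0.6225, 0.1005, 0.3562]
eef_rot: [-0.044, 0.999, 0.001, 0.003]
contact_force: [-1.0, 0.2, -0.4]
gripper_width: 0.0458
t 11.15 shift [ 44.6 -37.8 -73. ] turn [-0.003  0.005 -0.006] w 45.8 F [-1.   0.2 -0.4] j7 [-0.05, 0.49, -0.21, 1.66, 0.11, 1.0, 1.37]
```

```bash
python3 -m crank '[[[40,-35,0,-0.003,0.005,-0.006,50],[4,-3,-5,0,0,0,50],[1,0,-30,0,0,0,50],[0,0,-20,0,0,0,50],[0,0,0,0,0,0,50]]]'
python3 -c "
from h import *
p=mix(76,33);rem(*p,124,94.67)"
```

```text
time: 11.65
position: [0.6623, 0.0692, 0.2991]
eef_rot: [-0.042, 0.999, 0.001, -0.002]
contact_force: [-0.8, -0.2, -0.3]
gripper_width: 0.0457
t 11.65 shift [  4.7  -6.6 -15.9] turn [-0.001 -0.003 -0.003] w 45.7 F [-0.8 -0.2 -0.3] j7 [-0.01, 0.61, -0.18, 1.6, 0.13, 0.95, 1.42]
```

```bash
python3 -m crank '[[[4,-6,0,0,0,0,50],[1,-1,-14,0,0,0,50],[0,0,0,0,0,0,50],[0,0,0,0,0,0,50]]]'
python3 -c "
from h import *
p=mix(76,33);rem(*p,124,94.67);save('wrist','w4')"
```

```text
time: 12.05
position: [0.6678, 0.0642, 0.2872]
eef_rot: [-0.044, 0.999, 0.001, -0.0]
contact_force: [0.6, 0.9, -0.1]
gripper_width: 0.0457
t 12.05 shift [-0.8 -1.6 -4. ] turn [-0.002 -0.    -0.006] w 45.7 F [ 0.6  0.9 -0.1] j7 [-0.01, 0.63, -0.18, 1.59, 0.13, 0.93, 1.43]
```

View pics/w4.png

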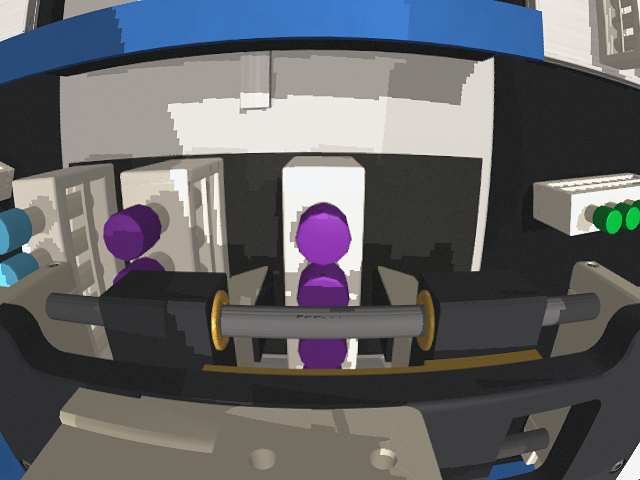

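The purple rack is centred between the fingers (about column 324). I close on it and lift.

```bash
python3 -m crank '[[[-1,-1,-3,0,0,-0.005,50],[0,0,0,0,0,0,35],[0,0,0,0,0,0,25],[0,0,0,0,0,0,25],[0,0,0,0,0,0,25]]]' 35
python3 -c "
from h import *
p=mix(76,33);rem(*p,124,94.67)"
python3 -m crank '[[[0,0,25,0,0,0,25],[0,0,40,0,0,0,25],[0,0,40,0,0,0,25],[-15,-30,5,0,0,0,25],[-30,-40,0,0,0,-0.005,25],[-30,-42,0,0,0,-0.005,25],[-30,-42,0,0,0,-0.005,25],[-30,-42,0,0,0,-0.005,25],[-30,-42,0,0,0,-0.005,25],[-30,-42,0,0,0,-0.005,25],[-20,-42,0,0,0,-0.005,25],[0,0,0,0,0,0,25]]]'
python3 -c "
from h import *
rem(443.8,-297.7,47,92.3)"
```

```text
time: 12.6
position: [0.6667, 0.0636, 0.285]
eef_rot: [-0.041, 0.999, 0.001, 0.0]
contact_force: [0.1, -1.0, -1.3]
gripper_width: 0.0299
t 12.6 shift [ 0.4 -0.9 -1.8] turn [-0.003  0.001 -0.001] w 29.9 F [ 0.1 -1.  -1.3] j7 [-0.01, 0.63, -0.18, 1.6, 0.13, 0.93, 1.42]
time: 13.8
position: [0.4443, -0.2547, 0.3949]
eef_rot: [-0.026, 1.0, 0.002, -0.003]
contact_force: [-0.8, -0.0, -2.6]
gripper_width: 0.0302
t 13.8 shift [  -0.5  -43.  -188.7] turn [-0.004 -0.006 -0.011] w 30.2 F [-0.8 -0.  -2.6] j7 [0.52, 0.24, -0.06, 1.91, 0.02, 1.0, 2.07]
```

```bash
python3 -m crank '[[[0,-40,0,-0.004,-0.006,-0.01,25],[0,-4,-40,0,0,0,25],[0,0,-40,0,0,0,25],[0,0,-40,0,0,0,25],[0,0,-30,0,0,0,25],[0,0,0,0,0,0,25]]]'
python3 -c "
from h import *
rem(443.8,-297.7,49.5,92.3)"
```

```text
time: 14.4
position: [0.4425, -0.3027, 0.2422]
eef_rot: [-0.017, 1.0, -0.002, 0.003]
contact_force: [-1.4, 0.8, -2.0]
gripper_width: 0.0297
t 14.4 shift [  1.3   5.  -33.5] turn [0.004 0.005 0.006] w 29.7 F [-1.4  0.8 -2. ] j7 [0.58, 0.49, -0.03, 1.97, 0.02, 0.68, 2.13]
```

```bash
python3 -m crank '[[[1,5,-14,0.004,0.005,0.005,25],[0,0,-10,0,0,0,25],[0,0,-5,0,0,0,25],[0,0,0,0,0,0,25]]]'
python3 -c "
from h import *
rem(443.8,-297.7,49.5,92.3);save('wrist','w5')"
```

```text
time: 14.8
position: [0.4457, -0.2974, 0.2143]
eef_rot: [-0.02, 1.0, -0.001, 0.002]
contact_force: [0.0, 0.9, -1.6]
gripper_width: 0.0299
t 14.8 shift [-1.9 -0.3 -5.6] turn [ 0.001  0.004 -0.001] w 29.9 F [ 0.   0.9 -1.6] j7 [0.57, 0.54, -0.03, 1.98, 0.03, 0.62, 2.13]
```

View pics/w5.png

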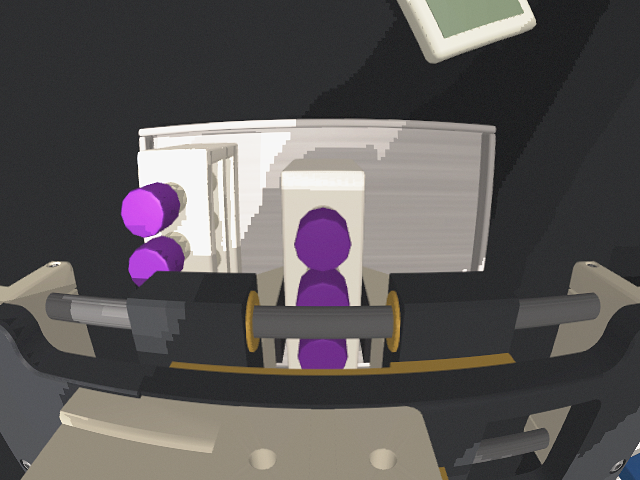

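The rack is inside the tray with clear space on both sides (read rack ends at column 238, held rack starts at 282). I lower it, release and go back for the second purple.

```bash
python3 -m crank '[[[-2,0,-5,0,0.004,0,25],[0,0,-2,0,0,0,25],[0,0,-1,0,0,0,25],[0,0,0,0,0,0,25]]]'
python3 -m crank '[[[0,0,0,0,0,0,39],[0,0,0,0,0,0,39],[0,0,0,0,0,0,39],[0,0,30,0,0,0,39],[0,0,50,0,0,0,39],[0,0,50,0,0,0,39],[0,0,40,0,0,0,39],[0,0,0,0,0,0,50]]]'
python3 -m crank '[[[40,42,0,0,0,0.007,50],[40,50,0,0,0,0.007,50],[40,50,0,0,0,0.007,50],[40,50,0,0,0,0.007,50],[40,50,0,0,0,0.007,50],[30,45,0,0,0,0.006,50],[0,0,0,0,0,0,50]]]'
python3 -c "
from h import *
p=mix(76,-33);rem(*p,124,94.67)"
```

```text
time: 15.25
position: [0.4449, -0.2984, 0.2092]
eef_rot: [-0.02, 1.0, -0.002, 0.002]
contact_force: [0.2, -0.6, -3.2]
gripper_width: 0.0297
time: 16.05
position: [0.4442, -0.2983, 0.3852]
eef_rot: [-0.02, 1.0, -0.002, 0.002]
contact_force: [0.6, -0.9, -0.4]
gripper_width: 0.0402
time: 16.75
position: [0.6355, -0.055, 0.3845]
eef_rot: [-0.036, 0.999, -0.003, 0.005]
contact_force: [-0.0, 0.3, 0.2]
gripper_width: 0.046
t 16.75 shift [  36.9   51.8 -101.3] turn [0.006 0.01  0.01 ] w 46.0 F [-0.   0.3  0.2] j7 [0.15, 0.47, -0.15, 1.62, 0.08, 1.06, 1.62]
```

```bash
python3 -m crank '[[[35,50,0,0.006,0.01,0.01,50],[0,0,0,0,0,0,50],[0,0,-20,0,0,0,50],[0,0,-20,0,0,0,50],[0,0,0,0,0,0,50]]]'
python3 -c "
from h import *
p=mix(76,-33);rem(*p,124,94.67)"
```

```text
time: 17.25
position: [0.6603, -0.0174, 0.3395]
eef_rot: [-0.044, 0.999, 0.001, -0.002]
contact_force: [-0.1, 0.0, -0.9]
gripper_width: 0.0461
t 17.25 shift [ 12.1  14.3 -56.3] turn [-0.001 -0.003 -0.007] w 46.1 F [-0.1  0.  -0.9] j7 [0.1, 0.55, -0.16, 1.58, 0.1, 1.01, 1.57]
```

```bash
python3 -m crank '[[[12,14,0,0,0,-0.006,50],[0,0,0,0,0,0,50],[0,0,-20,0,0,0,50],[0,0,-20,0,0,0,50],[0,0,0,0,0,0,50]]]'
python3 -c "
from h import *
p=mix(76,-33);rem(*p,124,94.67)"
```

```text
time: 17.75
position: [0.6751, -0.0016, 0.3025]
eef_rot: [-0.041, 0.999, 0.001, 0.001]
contact_force: [0.4, 0.6, 0.3]
gripper_width: 0.0456
t 17.75 shift [ -2.7  -1.5 -19.3] turn [-0.002  0.003 -0.001] w 45.6 F [0.4 0.6 0.3] j7 [0.07, 0.62, -0.15, 1.57, 0.11, 0.96, 1.54]
```

```bash
python3 -m crank '[[[-2,-1,-14,0,0,0,50],[0,0,-4,0,0,0,50],[0,0,0,0,0,0,50]]]' 35
python3 -c "
from h import *
p=mix(76,-33);rem(*p,124,94.67)"
python3 -m crank '[[[0,0,0,0,0,0,38],[0,0,0,0,0,0,30],[0,0,0,0,0,0,25],[0,0,0,0,0,0,25],[0,0,0,0,0,0,25]]]' 35
python3 -c "
from h import *
p=mix(76,-33);rem(*p,124,94.67)"
python3 -m crank '[[[0,0,25,0,0,0,25],[0,0,40,0,0,0,25],[0,0,40,0,0,0,25],[-15,-30,5,0,0,0,25],[-30,-40,0,0,0,-0.005,25],[-36,-42,0,0,0,-0.005,25],[-36,-42,0,0,0,-0.005,25],[-36,-42,0,0,0,-0.005,25],[-36,-42,0,0,0,-0.005,25],[-36,-20,0,0,0,-0.005,25],[0,0,0,0,0,0,25]]]'
python3 -c "
from h import *
rem(442,-240.7,49.5,92.3)"
```

```text
time: 18.05
position: [0.6743, -0.0026, 0.2864]
eef_rot: [-0.041, 0.999, 0.001, 0.003]
contact_force: [0.4, 0.5, -0.1]
gripper_width: 0.0457
t 18.05 shift [-1.8 -0.5 -3.2] turn [-0.002  0.007 -0.001] w 45.7 F [ 0.4  0.5 -0.1] j7 [0.07, 0.63, -0.15, 1.59, 0.11, 0.92, 1.53]
time: 18.55
position: [0.6744, -0.0024, 0.2877]
eef_rot: [-0.041, 0.999, 0.001, 0.004]
contact_force: [0.0, 0.8, -0.9]
gripper_width: 0.03
t 18.55 shift [-2.  -0.7 -4.5] turn [-0.002  0.008 -0.001] w 30.0 F [ 0.   0.8 -0.9] j7 [0.07, 0.63, -0.15, 1.59, 0.11, 0.93, 1.54]
time: 19.65
position: [0.4523, -0.2476, 0.3986]
eef_rot: [-0.027, 1.0, 0.001, 0.002]
contact_force: [0.7, -1.0, -2.4]
gripper_width: 0.0297
t 19.65 shift [ -10.3    6.9 -189.9] turn [-0.002  0.004 -0.015] w 29.7 F [ 0.7 -1.  -2.4] j7 [0.51, 0.24, -0.07, 1.9, 0.02, 1.0, 2.06]
```

```bash
python3 -m crank '[[[-9,6,-10,0,0.004,-0.014,25],[0,0,-40,0,0,0,25],[0,0,-40,0,0,0,25],[0,0,-40,0,0,0,25],[0,0,-15,0,0,0,25],[0,0,0,0,0,0,25]]]'
python3 -c "
from h import *
rem(442,-240.7,52,92.3)"
```

```text
time: 20.25
position: [0.4423, -0.2429, 0.252]
eef_rot: [-0.018, 1.0, -0.001, 0.004]
contact_force: [0.7, 0.2, -2.7]
gripper_width: 0.0297
t 20.25 shift [ -0.3   2.2 -40.8] turn [0.002 0.008 0.005] w 29.7 F [ 0.7  0.2 -2.7] j7 [0.5, 0.43, -0.06, 2.04, 0.04, 0.66, 2.02]
```

```bash
python3 -m crank '[[[0,2,-15,0.002,0.008,0.005,25],[0,0,-12,0,0,0,25],[0,0,-7,0,0,0,25],[0,0,0,0,0,0,25]]]'
python3 -c "
from h import *
rem(442,-240.7,52,92.3);save('wrist','w6')"
```

```text
time: 20.65
position: [0.4444, -0.241, 0.2191]
eef_rot: [-0.02, 1.0, -0.001, 0.002]
contact_force: [-1.0, 0.5, -2.3]
gripper_width: 0.0295
t 20.65 shift [-2.4  0.3 -7.9] turn [ 0.001  0.003 -0.001] w 29.5 F [-1.   0.5 -2.3] j7 [0.49, 0.49, -0.06, 2.05, 0.05, 0.6, 2.01]
```

View pics/w6.png

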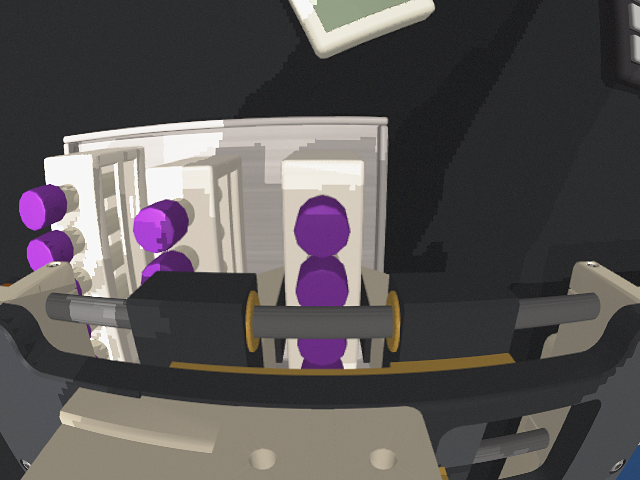

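The two other purple racks stand upright, and the held one (282–362) is inside the tray wall (378). I lower and release it, then go to the right blue rack.

```bash
python3 -m crank '[[[-2,0,-6,0,0.003,0,25],[0,0,-2,0,0,0,25],[0,0,-1,0,0,0,25],[0,0,0,0,0,0,25]]]'
python3 -m crank '[[[0,0,0,0,0,0,39],[0,0,0,0,0,0,39],[0,0,0,0,0,0,39],[0,0,30,0,0,0,39],[0,0,50,0,0,0,39],[0,0,50,0,0,0,39],[0,0,40,0,0,0,39],[0,0,0,0,0,0,50]]]'
python3 -m crank '[[[45,30,0,0,0,0.007,50],[45,35,0,0,0,0.007,50],[45,35,0,0,0,0.007,50],[45,35,0,0,0,0.007,50],[45,35,0,0,0,0.007,50],[20,10,0,0,0,0.006,50],[0,0,0,0,0,0,50]]]'
python3 -c "
from h import *
p=mix(76,-99);rem(*p,126,94.67)"
```

```text
time: 21.1
position: [0.4435, -0.2419, 0.2119]
eef_rot: [-0.02, 1.0, -0.002, 0.002]
contact_force: [0.3, -0.1, -2.1]
gripper_width: 0.0295
time: 21.9
position: [0.4431, -0.2415, 0.3892]
eef_rot: [-0.02, 1.0, -0.002, 0.003]
contact_force: [0.5, -0.2, -0.3]
gripper_width: 0.0397
time: 22.6
position: [0.6685, -0.0737, 0.3873]
eef_rot: [-0.037, 0.999, -0.003, 0.004]
contact_force: [0.0, -1.3, -0.4]
gripper_width: 0.0459
t 22.6 shift [   9.3    4.8 -102.1] turn [0.005 0.009 0.007] w 45.9 F [ 0.  -1.3 -0.4] j7 [0.18, 0.52, -0.16, 1.52, 0.09, 1.1, 1.65]
```

```bash
python3 -m crank '[[[9,4,0,0.005,0.009,0.007,50],[0,0,-30,0,0,0,50],[0,0,-30,0,0,0,50],[0,0,0,0,0,0,50]]]'
python3 -c "
from h import *
p=mix(76,-99);rem(*p,126,94.67)"
```

```text
time: 23.0
position: [0.6751, -0.0714, 0.3235]
eef_rot: [-0.04, 0.999, -0.001, -0.002]
contact_force: [-0.7, -1.1, -0.4]
gripper_width: 0.0462
t 23.0 shift [  2.7   2.5 -38.3] turn [ 0.002 -0.005  0.001] w 46.2 F [-0.7 -1.1 -0.4] j7 [0.17, 0.6, -0.15, 1.54, 0.1, 1.01, 1.64]
```

```bash
python3 -m crank '[[[3,3,-20,0,-0.005,0,50],[0,0,-15,0,0,0,50],[0,0,-3,0,0,0,50],[0,0,0,0,0,0,50]]]'
python3 -c "
from h import *
p=mix(76,-99);rem(*p,126,94.67)"
python3 -m crank '[[[0,0,0,0,0,0,38],[0,0,0,0,0,0,30],[0,0,0,0,0,0,25],[0,0,0,0,0,0,25],[0,0,0,0,0,0,25]]]' 35
python3 -c "
from h import *
p=mix(76,-99);rem(*p,126,94.67)"
python3 -m crank '[[[0,0,25,0,0,0,25],[0,0,40,0,0,0,25],[0,0,40,0,0,0,25],[-15,30,5,0,0,0,25],[-35,42,0,0,0,-0.003,25],[-40,44,0,0,0,-0.003,25],[-40,44,0,0,0,-0.003,25],[-40,44,0,0,0,-0.003,25],[-40,44,0,0,0,-0.003,25],[-30,44,0,0,0,-0.003,25],[-20,44,0,0,0,0,25],[0,0,0,0,0,0,25]]]'
python3 -c "
from h import *
rem(439,238.8,50,93.65)"
```

```text
time: 23.4
position: [0.6764, -0.0724, 0.2868]
eef_rot: [-0.038, 0.999, -0.002, -0.0]
contact_force: [-0.9, -1.0, 0.5]
gripper_width: 0.0461
t 23.4 shift [ 1.4  3.5 -1.6] turn [ 0.004 -0.     0.005] w 46.1 F [-0.9 -1.   0.5] j7 [0.17, 0.64, -0.15, 1.57, 0.11, 0.94, 1.63]
time: 23.9
position: [0.6763, -0.0714, 0.2896]
eef_rot: [-0.038, 0.999, -0.001, 0.0]
contact_force: [0.5, -0.9, -3.1]
gripper_width: 0.03
t 23.9 shift [ 1.6  2.5 -4.4] turn [0.003 0.001 0.005] w 30.0 F [ 0.5 -0.9 -3.1] j7 [0.17, 0.64, -0.15, 1.57, 0.11, 0.94, 1.63]
time: 25.1
position: [0.4348, 0.2321, 0.4032]
eef_rot: [-0.023, 1.0, -0.004, 0.006]
contact_force: [0.9, 0.2, -2.4]
gripper_width: 0.0301
t 25.1 shift [   4.2    6.7 -194. ] turn [0.008 0.012 0.018] w 30.1 F [ 0.9  0.2 -2.4] j7 [-0.25, 0.2, -0.33, 1.94, 0.1, 1.0, 0.98]
```

```bash
python3 -m crank '[[[3,6,-20,0.008,0.012,0.018,25],[0,0,-40,0,0,0,25],[0,0,-40,0,0,0,25],[0,0,-35,0,0,0,25],[0,0,-15,0,0,0,25],[0,0,0,0,0,0,25]]]'
python3 -c "
from h import *
rem(438.5,238.8,54,93.65);save('wrist','w7')"
```

```text
time: 25.7
position: [0.4398, 0.2394, 0.252]
eef_rot: [-0.034, 0.999, 0.002, 0.006]
contact_force: [0.3, -0.5, -3.3]
gripper_width: 0.0301
t 25.7 shift [ -1.3  -0.6 -38.8] turn [-0.004  0.013 -0.005] w 30.1 F [ 0.3 -0.5 -3.3] j7 [-0.31, 0.44, -0.29, 2.05, 0.21, 0.67, 0.9]
```

View pics/w7.png

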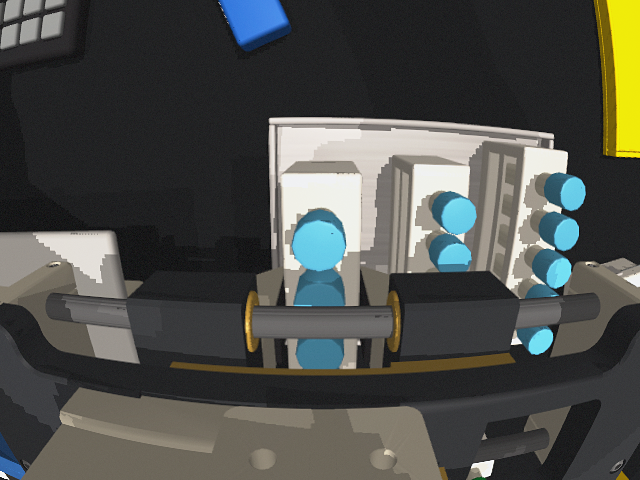

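The two other blue racks are upright. The held one is close to the inner wall line (277 against 283), so I shift it 2 mm away and lower in two steps.

```bash
python3 -m crank '[[[-1,2,-15,-0.004,0.013,-0.005,25],[0,0,-10,0,0,0,25],[0,0,-6,0,0,0,25],[0,0,0,0,0,0,25]]]'
python3 -c "
from h import *
rem(438.5,240.5,54,93.65)"
```

```text
time: 26.15
position: [0.4425, 0.242, 0.2252]
eef_rot: [-0.031, 1.0, 0.002, 0.005]
contact_force: [0.5, -0.9, -3.3]
gripper_width: 0.0301
t 26.15 shift [ -4.   -1.5 -12. ] turn [-0.003  0.009  0.002] w 30.1 F [ 0.5 -0.9 -3.3] j7 [-0.32, 0.49, -0.28, 2.05, 0.23, 0.62, 0.88]
```

```bash
python3 -m crank '[[[-3,-1,-8,-0.003,0.008,0.002,25],[0,0,-4,0,0,0,25],[0,0,-1,0,0,0,25],[0,0,0,0,0,0,25]]]'
python3 -c "
from h import *
rem(438.5,240.5,54,93.65)"
```

```text
time: 26.55
position: [0.4403, 0.2413, 0.2131]
eef_rot: [-0.032, 0.999, 0.001, 0.002]
contact_force: [0.7, -0.8, -1.6]
gripper_width: 0.03
t 26.55 shift [-1.8 -0.8  0.1] turn [-0.002  0.004 -0.   ] w 30.0 F [ 0.7 -0.8 -1.6] j7 [-0.33, 0.51, -0.27, 2.05, 0.24, 0.6, 0.87]
```

```bash
python3 -m crank '[[[0,0,0,0,0,0,38],[0,0,0,0,0,0,38],[0,0,0,0,0,0,38],[0,0,30,0,0,0,38],[0,0,50,0,0,0,38],[0,0,50,0,0,0,38],[0,0,40,0,0,0,38]]]'
python3 -m crank '[[[15,0,0,0,0,-0.14,60],[15,4,0,0,0,-0.14,60],[17,5,0,0,0,-0.14,60],[17,5,0,0,0,-0.14,60],[17,5,0,0,0,-0.14,60],[17,5,0,0,0,-0.14,60],[17,5,0,0,0,-0.14,60],[17,5,0,0,0,-0.14,60],[17,5,0,0,0,-0.14,60],[17,5,0,0,0,-0.14,60],[7,3,0,0,0,0,60],[0,0,0,0,0,0,60]]]'
python3 -c "
from h import *
rem(616.2,288.8,44,13.1)
save('wrist','w8')
c=save('top','top2',(188,130,478,295),2.75)"
```

```text
time: 27.25
position: [0.438, 0.2403, 0.3842]
eef_rot: [-0.032, 0.999, -0.001, -0.003]
contact_force: [2.3, 0.5, -0.2]
gripper_width: 0.0348
time: 28.45
position: [0.6185, 0.2904, 0.3962]
eef_rot: [0.639, 0.769, 0.001, 0.008]
contact_force: [-0.6, 0.8, -0.5]
gripper_width: 0.0552
t 28.45 shift [  -2.3   -1.6 -193. ] turn [0.008 0.013 0.045] w 55.2 F [-0.6  0.8 -0.5] j7 [-0.45, 0.53, -0.05, 1.48, 0.04, 1.12, -0.32]
```

View pics/top2.png

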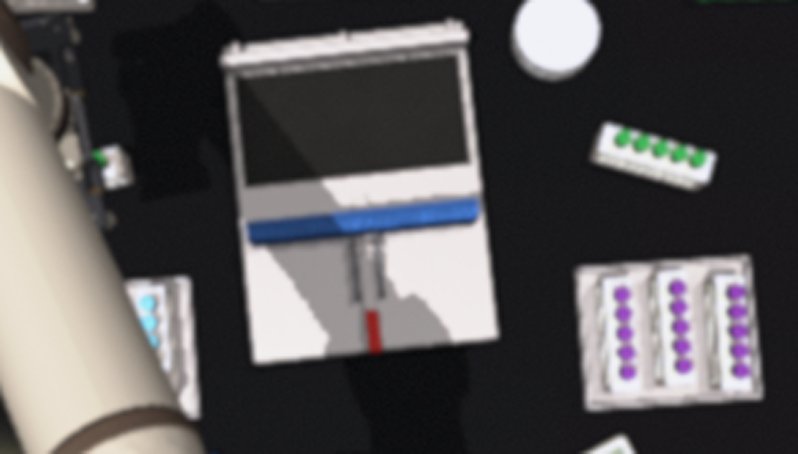

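The mixer platform is empty and the bar is back. The right tray holds three purple racks and the right green has not moved. The left green has been knocked: its visible end is at (130,165), where it was at about (165,175). The wrist view should show where it is now.

View pics/w8.png

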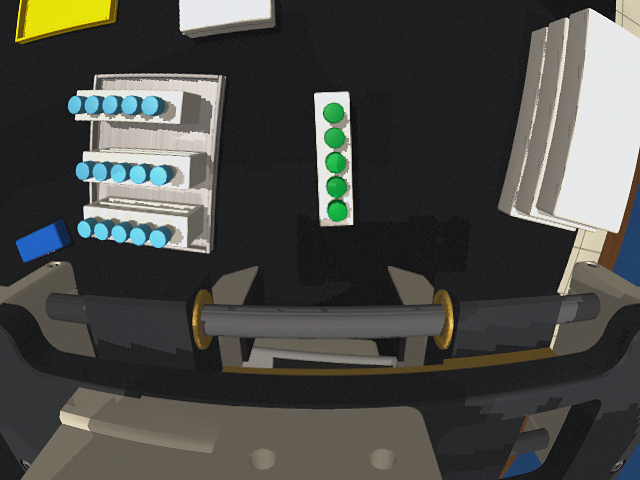

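```bash
cat >> h.py <<'E'
def wback(c,u,v,z):
    x,y=u-c["cx"],v-c["cy"]; r=np.hypot(x,y); th=r/c["fx"]
    d=np.array([np.sin(th)*x/r,np.sin(th)*y/r,np.cos(th)]); R=np.array(c["R"]); d=R.T@d; o=-R.T@np.array(c["t"])
    return ((o+d*(z-o[2])/d[2])*1000)[:2]
def wline(c,a,b,z):
    A,D=wback(c,*a,z),wback(c,*b,z); d=A-D
    print(((A+D)/2).round(1),"len",np.linalg.norm(d).round(1),"yaw",np.degrees(np.arctan2(d[1],d[0])).round(1))
E
python3 -c "
from h import *
c=arm.read_camera('wrist')
wline(c,(333,113),(337,211),.08)
wline(c,(150,105),(75,105),.084)
wline(c,(165,175),(83,171),.084)"
```

```text
[622.7 333.7] len 79.2 yaw 103.1
[423.4 355.6] len 80.0 yaw 3.7
[442.2 297.8] len 85.9 yaw 5.0
```

```bash
python3 -m crank '[[[3,42,0,0.008,0.013,0.045,60],[0,0,-40,0,0,0,60],[0,0,-40,0,0,0,60],[0,0,-30,0,0,0,60],[0,0,0,0,0,0,60]]]'
python3 -c "
from h import *
rem(622.7,333.7,45,13.1)"
```

```text
time: 29.1
position: [0.6179, 0.3319, 0.2875]
eef_rot: [0.619, 0.786, 0.002, -0.0]
contact_force: [-1.1, -0.4, 0.4]
gripper_width: 0.0548
t 29.1 shift [  4.8   1.8 -83.3] turn [-0.003  0.002 -0.008] w 54.8 F [-1.1 -0.4  0.4] j7 [-0.49, 0.67, -0.07, 1.51, 0.05, 0.96, -0.33]
```

```bash
python3 -m crank '[[[4,1,-30,-0.003,0.002,-0.008,60],[1,0,-30,0,0,0,60],[0,0,-15,0,0,0,60],[0,0,0,0,0,0,60]]]'
python3 -c "
from h import *
rem(622.7,333.7,45,13.1)
c=arm.read_camera('wrist');cv2.imwrite('pics/w9.png',c['img'])"
```

```text
time: 29.5
position: [0.6238, 0.3334, 0.2177]
eef_rot: [0.621, 0.784, 0.003, 0.001]
contact_force: [-1.0, -0.1, 0.6]
gripper_width: 0.0546
t 29.5 shift [ -1.1   0.3 -13.5] turn [-0.005  0.006 -0.003] w 54.6 F [-1.  -0.1  0.6] j7 [-0.49, 0.76, -0.06, 1.52, 0.05, 0.85, -0.34]
```

```bash
python3 -m crank '[[[-1,0,-10,-0.004,0.006,-0.003,60],[0,0,-2,0,0,0,45],[0,0,0,0,0,0,35],[0,0,0,0,0,0,25],[0,0,0,0,0,0,25],[0,0,0,0,0,0,25]]]' 35
python3 -c "
from h import *
rem(622.7,333.7,45,13.1);print(mix(72,60),mix(72,-60))"
python3 -m crank '[[[0,0,25,0,0,0,25],[0,0,45,0,0,0,25],[0,0,45,0,0,0,25],[0,0,35,0,0,0,25],[0,0,0,0,0,0,25]]]'
```

```text
time: 30.15
position: [0.6252, 0.335, 0.2131]
eef_rot: [0.622, 0.783, 0.005, 0.001]
contact_force: [-0.7, 0.7, -2.5]
gripper_width: 0.0306
t 30.15 shift [-2.5 -1.3 -8.9] turn [-0.006  0.008 -0.   ] w 30.6 F [-0.7  0.7 -2.5] j7 [-0.49, 0.77, -0.06, 1.52, 0.05, 0.84, -0.34]
[660.87597146  89.26280866] [670.64597058 -30.33880972]
time: 30.65
position: [0.6227, 0.3334, 0.3641]
eef_rot: [0.622, 0.783, 0.001, 0.0]
contact_force: [0.6, 0.7, -0.9]
gripper_width: 0.0303
```

```bash
python3 -m crank '[[[3,-5,5,0,0,0.142,25],[4,-25,0,0,0,0.142,25],[4,-25,0,0,0,0.142,25],[4,-25,0,0,0,0.142,25],[4,-25,0,0,0,0.142,25],[4,-25,0,0,0,0.142,25],[4,-25,0,0,0,0.142,25],[4,-25,0,0,0,0.142,25],[4,-25,0,0,0,0.142,25],[3,-25,0,0,0,0.142,25],[0,-15,0,0,0,0,25],[0,0,0,0,0,0,25]]]'
python3 -c "
from h import *
rem(660.9,89.3,134,94.67)"
```

```text
time: 31.85
position: [0.6554, 0.0786, 0.3554]
eef_rot: [-0.07, 0.998, -0.004, -0.01]
contact_force: [0.1, -0.4, -1.9]
gripper_width: 0.0305
t 31.85 shift [  5.5  10.7 -62.2] turn [ 0.008 -0.019 -0.058] w 30.5 F [ 0.1 -0.4 -1.9] j7 [0.08, 0.56, -0.35, 1.56, 0.21, 1.08, 1.39]
```

```bash
python3 -m crank '[[[5,10,0,0.008,-0.019,-0.058,25],[0,0,0,0,0,0,25],[0,0,-25,0,0,0,25],[0,0,-20,0,0,0,25],[0,0,0,0,0,0,25]]]'
python3 -c "
from h import *
rem(660.9,89.3,134,94.67);save('wrist','w10')"
```

```text
time: 32.35
position: [0.6587, 0.0922, 0.3067]
eef_rot: [-0.043, 0.999, 0.0, -0.002]
contact_force: [-0.2, -0.6, -2.3]
gripper_width: 0.0302
t 32.35 shift [  2.2  -2.9 -13.5] turn [-0.001 -0.004 -0.004] w 30.2 F [-0.2 -0.6 -2.3] j7 [0.05, 0.62, -0.33, 1.59, 0.22, 0.98, 1.31]
```

View pics/w10.png

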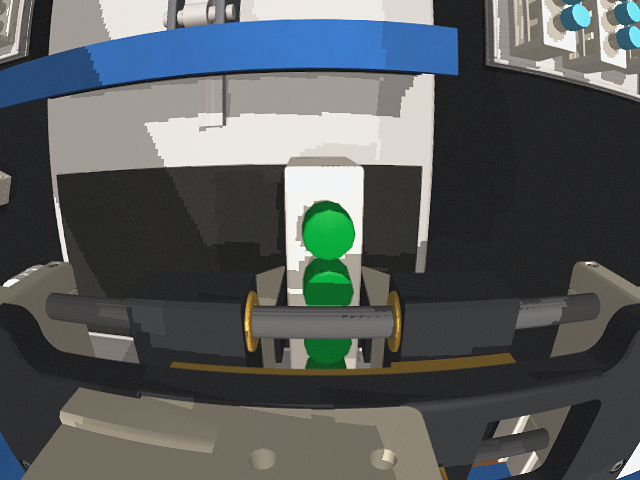

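The green rack is held straight, parallel to the mixer and ahead of the bar. I lower it.

```bash
python3 -m crank '[[[2,-2,-8,0,-0.004,-0.004,25],[0,0,-4,0,0,0,25],[0,0,0,0,0,0,25],[0,0,0,0,0,0,25]]]'
python3 -c "
from h import *
rem(660.9,89.3,134,94.67)"
```

```text
time: 32.8
position: [0.662, 0.0919, 0.298]
eef_rot: [-0.042, 0.999, 0.001, 0.003]
contact_force: [0.1, -0.2, -2.0]
gripper_width: 0.03
t 32.8 shift [-1.1 -2.6 -4.8] turn [-0.002  0.005 -0.003] w 30.0 F [ 0.1 -0.2 -2. ] j7 [0.05, 0.63, -0.33, 1.59, 0.23, 0.96, 1.3]
```

```bash
python3 -m crank '[[[0,0,-4,-0.002,0.005,-0.003,25],[0,0,-1.5,0,0,0,25],[0,0,0,0,0,0,25]]]'
python3 -c "
from h import *
rem(660.9,89.3,134,94.67)"
python3 -m crank '[[[0,0,-1.5,0,0,0,25],[0,0,0,0,0,0,25]]]'
```

```text
time: 33.1
position: [0.6625, 0.0917, 0.2933]
eef_rot: [-0.04, 0.999, -0.0, 0.001]
contact_force: [0.7, 0.5, -3.0]
gripper_width: 0.0302
t 33.1 shift [-1.6 -2.4 -0.1] turn [0.    0.002 0.001] w 30.2 F [ 0.7  0.5 -3. ] j7 [0.05, 0.64, -0.32, 1.59, 0.23, 0.95, 1.3]
time: 33.3
position: [0.6628, 0.0917, 0.2932]
eef_rot: [-0.04, 0.999, -0.0, 0.001]
contact_force: [-0.4, 0.2, -1.7]
gripper_width: 0.0302
```

```bash
python3 -m crank '[[[0,0,-3,0,0,0,25],[0,0,0,0,0,0,25]]]'
```

```text
time: 33.5
position: [0.6634, 0.0906, 0.2924]
eef_rot: [-0.04, 0.999, -0.001, 0.002]
contact_force: [0.8, 0.2, -2.0]
gripper_width: 0.0297
```

```bash
python3 -m crank '[[[0,0,-3,0,0,0,25],[0,0,0,0,0,0,25]]]'
```

```text
time: 33.7
position: [0.6639, 0.0901, 0.2919]
eef_rot: [-0.039, 0.999, -0.002, 0.003]
contact_force: [0.2, 0.8, -2.0]
gripper_width: 0.0297
```

```bash
python3 -m crank '[[[0,0,0,0,0,0,45],[0,0,0,0,0,0,45],[0,0,0,0,0,0,45],[0,0,30,0,0,0,45],[0,0,50,0,0,0,45],[0,0,35,0,0,0,60]]]'
python3 -m crank '[[[-3,-27,0,0,0,-0.145,60],[-3,-27,0,0,0,-0.145,60],[-3,-27,0,0,0,-0.145,60],[-3,-27,0,0,0,-0.145,60],[-3,-27,0,0,0,-0.145,60],[-3,-27,0,0,0,-0.145,60],[-3,-27,0,0,0,-0.145,60],[-3,-27,0,0,0,-0.145,60],[-3,-27,0,0,0,-0.145,60],[-3,-27,0,0,0,-0.145,60],[-3,-27,0,0,0,-0.145,60],[0,-27,0,0,0,-0.145,60]]]'
python3 -c "
from h import *
rem(631.9,-286.2,45,-17.2)
c=save('wrist','w11')"
```

```text
time: 34.3
position: [0.6613, 0.09, 0.4011]
eef_rot: [-0.04, 0.999, -0.002, -0.004]
contact_force: [1.3, 0.1, 0.6]
gripper_width: 0.0456
time: 35.5
position: [0.6281, -0.2362, 0.4082]
eef_rot: [0.754, 0.656, 0.0, 0.004]
contact_force: [0.9, -0.3, 0.3]
gripper_width: 0.0551
t 35.5 shift [   3.8  -50.  -204. ] turn [ 0.007  0.005 -0.162] w 55.1 F [ 0.9 -0.3  0.3] j7 [0.25, 0.5, 0.1, 1.51, -0.05, 1.13, 0.22]
```

```bash
python3 -m crank '[[[3,-45,0,0.007,0.005,-0.145,60],[0,0,0,0,0,0,60]]]'
cat >> h.py <<'E'
def greens(im):
    h=cv2.cvtColor(im,cv2.COLOR_BGR2HSV); m=cv2.inRange(h,(45,100,60),(80,255,255))
    n,l,s,ce=cv2.connectedComponentsWithStats(m); return [(ce[i].round(1).tolist(),int(s[i,4])) for i in range(1,n) if s[i,4]>6]
E
python3 -c "
from h import *
rem(631.9,-286.2,45,-17.2)
c=save('wrist','w12');
for p,a in greens(c['img']): print(p,a,wback(c,*p,.08).round(1))
c=save('top','top3',(188,130,478,295),2.75)
print(greens(c['img']))
for p,a in greens(c['img']): print(p,a,(back(c,*p,.16)*1000).round(1),(back(c,*p,.08)*1000).round(1))"
```

```text
time: 35.75
position: [0.6294, -0.2883, 0.4077]
eef_rot: [0.802, 0.598, -0.002, 0.002]
contact_force: [-1.2, -2.3, -0.2]
gripper_width: 0.055
t 35.75 shift [   2.5    2.1 -203.5] turn [ 0.006 -0.001 -0.011] w 55.0 F [-1.2 -2.3 -0.2] j7 [0.29, 0.54, 0.14, 1.44, -0.07, 1.16, 0.15]
[324.8, 163.3] 304 [ 643.2 -248.9]
[324.3, 186.5] 306 [ 637.3 -267.5]
[557.1, 231.5] 10273 [ 848.6 -371.5]
[323.4, 231.5] 967 [ 625.4 -304.8]
[554.0, 335.8] 78 [ 840.9 -497.5]
[([477.7, 95.8], 2106), ([292.3, 158.4], 38), ([294.0, 172.8], 39), ([414.7, 179.3], 19), ([420.9, 181.6], 14), ([294.9, 183.7], 16)]
[477.7, 95.8] 2106 [ 853. -413.  160.] [ 882.  -439.4   80. ]
[292.3, 158.4] 38 [694.7  91.2 160. ] [713.8  96.4  80. ]
[294.0, 172.8] 39 [655.3  87.4 160. ] [671.9  92.3  80. ]
[414.7, 179.3] 19 [ 629.3 -234.7  160. ] [ 644.3 -250.    80. ]
[420.9, 181.6] 14 [ 622.7 -251.   160. ] [ 637.3 -267.3   80. ]
[294.9, 183.7] 16 [625.7  85.5 160. ] [640.4  90.3  80. ]
```

```bash
python3 -m crank '[[[2,2,-45,0.006,0,-0.01,60],[0,0,-45,0,0,0,60],[0,0,-40,0,0,0,60],[0,0,-10,0,0,0,60],[0,0,0,0,0,0,60]]]'
python3 -c "
from h import *
rem(631.6,-286.2,45,-17.3)"
```

```text
time: 36.35
position: [0.636, -0.2721, 0.2661]
eef_rot: [0.798, 0.603, 0.006, -0.001]
contact_force: [-0.5, 0.8, 1.0]
gripper_width: 0.0553
t 36.35 shift [ -4.4 -14.1 -61.9] turn [-0.009  0.008 -0.026] w 55.3 F [-0.5  0.8  1. ] j7 [0.3, 0.68, 0.11, 1.55, -0.1, 0.91, 0.16]
```

```bash
python3 -m crank '[[[-4,-14,0,-0.009,0.008,-0.026,60],[0,0,0,0,0,0,60],[0,0,-20,0,0,0,60],[0,0,-15,0,0,0,60],[0,0,0,0,0,0,60]]]'
python3 -c "
from h import *
rem(631.6,-286.2,45,-17.3)"
```

```text
time: 36.85
position: [0.6355, -0.2893, 0.2406]
eef_rot: [0.806, 0.592, 0.003, 0.007]
contact_force: [-0.1, 0.8, -0.0]
gripper_width: 0.0551
t 36.85 shift [ -3.9   3.1 -36.4] turn [0.007 0.013 0.002] w 55.1 F [-0.1  0.8 -0. ] j7 [0.31, 0.72, 0.12, 1.55, -0.1, 0.86, 0.16]
```

```bash
python3 -m crank '[[[-3,3,-18,0.007,0.013,0.002,60],[0,0,-14,0,0,0,60],[0,0,0,0,0,0,60],[0,0,0,0,0,0,60]]]'
python3 -c "
from h import *
rem(631.6,-286.2,45,-17.3)"
```

```text
time: 37.25
position: [0.6331, -0.2864, 0.2081]
eef_rot: [0.805, 0.593, 0.001, 0.001]
contact_force: [0.6, -0.3, 0.9]
gripper_width: 0.0554
t 37.25 shift [-1.5  0.2 -3.9] turn [-0.     0.002 -0.   ] w 55.4 F [ 0.6 -0.3  0.9] j7 [0.31, 0.76, 0.11, 1.56, -0.11, 0.82, 0.16]
```

```bash
python3 -m crank '[[[-1,0,-3,0,0,0,45],[0,0,0,0,0,0,35],[0,0,0,0,0,0,25],[0,0,0,0,0,0,25],[0,0,0,0,0,0,25]]]' 35
python3 -m crank '[[[0,0,25,0,0,0,25],[0,0,45,0,0,0,25],[0,0,45,0,0,0,25],[0,0,35,0,0,0,25],[0,0,0,0,0,0,25]]]'
python3 -m crank '[[[4,12,0,0,0,-0.13,25],[4,25,0,0,0,-0.13,25],[4,25,0,0,0,-0.13,25],[4,25,0,0,0,-0.13,25],[4,25,0,0,0,-0.13,25],[4,25,0,0,0,-0.13,25],[4,25,0,0,0,-0.13,25],[4,25,0,0,0,-0.13,25],[4,25,0,0,0,-0.13,25],[4,20,0,0,0,0,25],[0,0,0,0,0,0,25]]]'
python3 -c "
from h import *
rem(670.6,-30.3,130,-85.33)"
```

```text
time: 37.75
position: [0.6322, -0.2864, 0.2055]
eef_rot: [0.805, 0.593, 0.001, 0.001]
contact_force: [1.0, 1.1, -1.8]
gripper_width: 0.0299
time: 38.25
position: [0.6296, -0.2853, 0.3572]
eef_rot: [0.805, 0.593, -0.001, -0.002]
contact_force: [1.3, -0.3, -1.4]
gripper_width: 0.0295
time: 39.35
position: [0.6646, -0.0449, 0.3469]
eef_rot: [1.0, 0.023, -0.007, -0.005]
contact_force: [0.4, 1.0, -2.6]
gripper_width: 0.0299
t 39.35 shift [  6.   14.6 -57.7] turn [-0.009 -0.015  0.036] w 29.9 F [ 0.4  1.  -2.6] j7 [-0.23, 0.58, 0.37, 1.57, -0.24, 1.05, -1.32]
```

```bash
python3 -m crank '[[[6,12,0,-0.009,-0.015,0.036,25],[0,0,0,0,0,0,25],[0,0,-25,0,0,0,25],[0,0,-15,0,0,0,25],[0,0,0,0,0,0,25]]]'
python3 -c "
from h import *
rem(670.6,-30.3,126.5,-85.33)"
```

```text
time: 39.85
position: [0.6702, -0.0361, 0.3043]
eef_rot: [0.999, 0.042, -0.0, 0.002]
contact_force: [-0.6, 0.6, -2.6]
gripper_width: 0.0295
t 39.85 shift [  0.4   5.8 -18.6] turn [ 0.003 -0.    -0.002] w 29.5 F [-0.6  0.6 -2.6] j7 [-0.23, 0.63, 0.35, 1.6, -0.24, 0.96, -1.29]
```

```bash
python3 -m crank '[[[0,2,-12,0.003,0,-0.002,25],[0,0,-6,0,0,0,25],[0,0,0,0,0,0,25],[0,0,0,0,0,0,25]]]'
python3 -c "
from h import *
rem(670.6,-30.3,126.5,-85.33)"
```

```text
time: 40.25
position: [0.6704, -0.0367, 0.2859]
eef_rot: [0.999, 0.039, 0.0, 0.001]
contact_force: [-0.2, 0.1, -1.6]
gripper_width: 0.0298
t 40.25 shift [ 0.2  6.4 -0.2] turn [0.001 0.001 0.004] w 29.8 F [-0.2  0.1 -1.6] j7 [-0.22, 0.65, 0.34, 1.61, -0.25, 0.93, -1.29]
```

```bash
python3 -m crank '[[[0,0,0,0,0,0,45],[0,0,0,0,0,0,45],[0,0,0,0,0,0,45],[0,0,30,0,0,0,45],[0,0,50,0,0,0,45],[0,0,35,0,0,0,45],[-40,12,0,0,0,0,100],[-40,15,0,0,0,0,100],[-40,15,0,0,0,0,100],[-35,10,0,0,0,0,100],[0,0,0,0,0,0,100]]]'
python3 -c "
from h import *
p=mix(-82,0);rem(*p,144,-85.33)
c=save('top','top4',(188,130,478,295),2.75)
for p,a in greens(c['img']): print(p,a,(back(c,*p,.16)*1000).round(1))"
```

```text
time: 41.35
position: [0.512, 0.0157, 0.4115]
eef_rot: [0.999, 0.039, 0.007, 0.0]
contact_force: [-0.2, 0.6, 0.7]
gripper_width: 0.077
t 41.35 shift [   0.3    1.2 -108.3] turn [0.    0.014 0.004] w 77.0 F [-0.2  0.6  0.7] j7 [-0.42, 0.22, 0.39, 1.91, -0.1, 1.01, -1.48]
[479.5, 104.1] 3509 [ 829.9 -416.7  160. ]
[339.6, 159.8] 58 [687.5 -35.8 160. ]
[292.3, 158.4] 38 [694.7  91.2 160. ]
[293.8, 171.9] 33 [657.8  87.8 160. ]
[340.9, 173.6] 11 [649.9 -38.3 160. ]
```

View pics/top4.png

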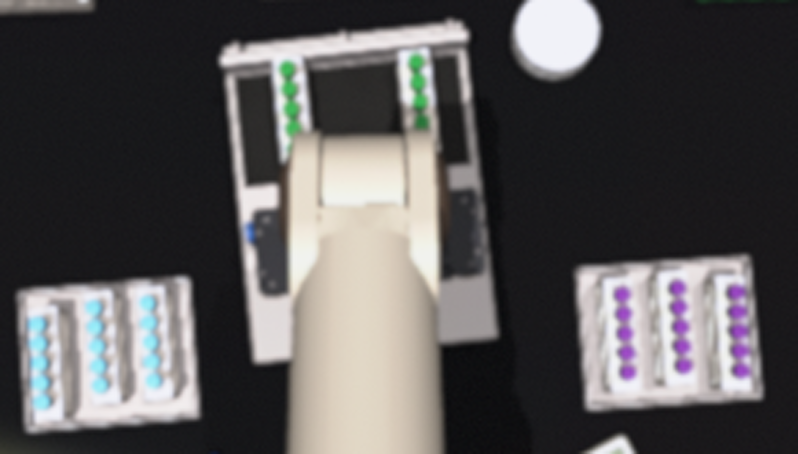

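Both green racks stand on the mixer up by the fence, and each tray holds three matching racks. I descend behind the bar with the fingers straddling the carriage.

```bash
python3 -m crank '[[[0,1,-35,0,0.014,0.004,100],[0,0,-35,0,0,0,100],[0,0,0,0,0,0,100]]]'
python3 -c "
from h import *
p=mix(-82,0);rem(*p,144,-85.33)"
```

```text
time: 41.7
position: [0.5178, 0.0159, 0.3446]
eef_rot: [0.999, 0.041, 0.008, -0.0]
contact_force: [-1.2, -0.5, -0.3]
gripper_width: 0.0919
t 41.7 shift [ -5.5   1.  -41.4] turn [-0.001  0.015  0.   ] w 91.9 F [-1.2 -0.5 -0.3] j7 [-0.4, 0.32, 0.37, 1.97, -0.15, 0.87, -1.43]
```

```bash
python3 -m crank '[[[-7,1,-10,0,0.015,0,100],[-1,0,-20,0,0,0,100],[0,0,-10,0,0,0,100],[0,0,0,0,0,0,100]]]'
python3 -c "
from h import *
p=mix(-82,0);rem(*p,144,-85.33)"
python3 -m crank '[[[8,0.6,0,0,0,0,100],[8,0.6,0,0,0,0,100],[8,0.6,0,0,0,0,100]]]'
python3 -c "
from h import *
p=mix(-5,0);rem(*p,144,-85.33)"
```

```text
time: 42.1
position: [0.5129, 0.0159, 0.3068]
eef_rot: [0.999, 0.04, 0.002, -0.0]
contact_force: [0.3, -0.3, 0.3]
gripper_width: 0.092
t 42.1 shift [-0.6  1.  -3.6] turn [-0.001  0.004  0.002] w 92.0 F [ 0.3 -0.3  0.3] j7 [-0.38, 0.37, 0.36, 2.0, -0.18, 0.8, -1.41]
time: 42.4
position: [0.5385, 0.0176, 0.309]
eef_rot: [0.999, 0.04, 0.002, -0.0]
contact_force: [-8.4, 0.0, 2.5]
gripper_width: 0.0916
t 42.4 shift [50.6  5.6 -5.8] turn [-0.001  0.004  0.002] w 91.6 F [-8.4  0.   2.5] j7 [-0.37, 0.41, 0.36, 1.94, -0.19, 0.83, -1.41]
```

```bash
python3 -m crank '[[[8,0.7,-1,0,0,0,100],[8,0.7,-1,0,0,0,100],[8,0.7,-1,0,0,0,100],[8,0.7,-1,0,0,0,100]]]'
python3 -c "
from h import *
p=mix(-5,0);rem(*p,144,-85.33)"
```

```text
time: 42.8
position: [0.569, 0.02, 0.3057]
eef_rot: [0.999, 0.041, -0.006, -0.001]
contact_force: [-2.7, -0.4, 1.2]
gripper_width: 0.092
t 42.8 shift [20.1  3.2 -2.5] turn [-0.001 -0.012  0.   ] w 92.0 F [-2.7 -0.4  1.2] j7 [-0.36, 0.46, 0.35, 1.86, -0.2, 0.87, -1.4]
```

```bash
python3 -m crank '[[[6,0.5,-1,0,-0.01,0,100],[6,0.5,0,0,0,0,100],[5,0.4,0,0,0,0,100]]]'
python3 -c "
from h import *
p=mix(-5,0);rem(*p,144,-85.33)"
python3 -m crank '[[[4,0.3,0,0,0,0,100],[3,0.3,0,0,0,0,100]]]'
python3 -c "
from h import *
p=mix(-5,0);rem(*p,144,-85.33)"
```

```text
time: 43.1
position: [0.5847, 0.0212, 0.3048]
eef_rot: [0.999, 0.041, -0.007, -0.001]
contact_force: [-6.8, -0.3, 4.8]
gripper_width: 0.0918
t 43.1 shift [ 4.3  2.  -1.6] turn [-0.002 -0.014  0.   ] w 91.8 F [-6.8 -0.3  4.8] j7 [-0.35, 0.49, 0.34, 1.82, -0.21, 0.88, -1.39]
time: 43.3
position: [0.5901, 0.0215, 0.3048]
eef_rot: [0.999, 0.041, -0.012, -0.001]
contact_force: [-8.8, -0.3, 6.8]
gripper_width: 0.0918
t 43.3 shift [-1.1  1.7 -1.6] turn [-0.002 -0.024  0.   ] w 91.8 F [-8.8 -0.3  6.8] j7 [-0.34, 0.5, 0.34, 1.8, -0.21, 0.9, -1.39]
```

```bash
python3 -m crank '[[[3,0.2,0,0,-0.01,0,100],[3,0.2,0,0,-0.01,0,100]]]'
python3 -m crank '[[[3,0.2,0,0,-0.005,0,100],[3,0.2,0,0,0,0,100]]]'
python3 -c "
from h import *
p=mix(-5,0);rem(*p,144,-85.33)
c=save('top','top5',(250,125,390,285),3.7)
for p,a in greens(c['img']): print(p,a,(back(c,*p,.16)*1000).round(1))"
```

```text
time: 43.5
position: [0.5929, 0.0216, 0.3045]
eef_rot: [0.999, 0.041, -0.01, -0.002]
contact_force: [-22.3, -0.7, 17.2]
gripper_width: 0.0916
time: 43.7
position: [0.5946, 0.0215, 0.3044]
eef_rot: [0.999, 0.041, -0.015, -0.002]
contact_force: [-9.2, -0.5, 6.7]
gripper_width: 0.0918
t 43.7 shift [-5.6  1.7 -1.2] turn [-0.003 -0.031  0.   ] w 91.8 F [-9.2 -0.5  6.7] j7 [-0.34, 0.51, 0.34, 1.78, -0.21, 0.91, -1.39]
[479.7, 104.1] 3451 [ 829.9 -417.2  160. ]
```

```bash
python3 -m crank '[[[4,0.3,0,0,-0.01,0,100],[3,0.2,0,0,-0.01,0,100]]]'
python3 -c "
from h import *
p=mix(-5,0);rem(*p,144,-85.33)"
python3 -m crank '[[[4,0.3,0,0,-0.01,0,100],[3,0.2,0,0,0,0,100]]]'
python3 -c "
from h import *
p=mix(-5,0);rem(*p,144,-85.33)"
```

```text
time: 43.95
position: [0.5954, 0.0213, 0.3042]
eef_rot: [0.999, 0.041, -0.018, -0.003]
contact_force: [-15.5, -0.0, 11.5]
gripper_width: 0.0919
t 43.95 shift [-6.4  1.9 -1. ] turn [-0.004 -0.035  0.   ] w 91.9 F [-15.5  -0.   11.5] j7 [-0.34, 0.51, 0.34, 1.78, -0.22, 0.92, -1.39]
time: 44.15
position: [0.597, 0.0212, 0.3043]
eef_rot: [0.999, 0.041, -0.023, -0.003]
contact_force: [-5.9, -0.4, 3.6]
gripper_width: 0.0916
t 44.15 shift [-8.   2.  -1.1] turn [-0.005 -0.045  0.   ] w 91.6 F [-5.9 -0.4  3.6] j7 [-0.34, 0.52, 0.34, 1.77, -0.22, 0.93, -1.39]
```

```bash
python3 -m crank '[[[2,0,0,0,-0.03,0,100],[2,0,0,0,-0.03,0,100],[1,0,0,0,-0.02,0,100]]]'
python3 -c "
from h import *
p=mix(-5,0);rem(*p,144,-85.33)"
python3 -m crank '[[[-8,-1,0,0,0,0,100],[-12,-1,0,0,-0.01,0,100],[-10,-1,0,0,-0.01,0,100],[0,0,0,0,0,0,100]]]'
python3 -c "
from h import *
p=mix(-40,0);rem(*p,144,-85.33)"
```

```text
time: 44.45
position: [0.5905, 0.0206, 0.3033]
eef_rot: [0.999, 0.041, -0.003, -0.004]
contact_force: [-10.9, -0.2, 8.0]
gripper_width: 0.0919
t 44.45 shift [-1.5  2.6 -0.1] turn [-0.008 -0.006  0.   ] w 91.9 F [-10.9  -0.2   8. ] j7 [-0.34, 0.5, 0.34, 1.81, -0.22, 0.88, -1.38]
time: 44.85
position: [0.5612, 0.0176, 0.305]
eef_rot: [0.999, 0.041, 0.01, -0.004]
contact_force: [0.5, -0.3, -1.1]
gripper_width: 0.0916
t 44.85 shift [-7.1  2.8 -1.8] turn [-0.008  0.019 -0.   ] w 91.6 F [ 0.5 -0.3 -1.1] j7 [-0.35, 0.44, 0.35, 1.89, -0.21, 0.82, -1.39]
```

Now I raise the arm and move it clear sideways, then compare the bar, grip and racks with the start picture.

```bash
python3 -m crank '[[[-5,0,40,0,0.015,0,100],[0,0,45,0,0,0,100],[-20,30,20,0,0,0,100],[-20,45,0,0,0,0,100],[-20,45,0,0,0,0,100],[-20,45,0,0,0,0,100],[-20,45,0,0,0,0,100],[-20,45,0,0,0,0,100],[-10,45,0,0,0,0,100],[0,45,0,0,0,0,100],[0,0,0,0,0,0,100]]]'
cat > chk.py <<'E'
from h import *
c=save('top','top6',(188,130,478,295),2.75); s=save('scene','scene6')
im0=cv2.imread('pics/top0.png')
for n,im in(('start',im0),('now',c['img'])):
    h=cv2.cvtColor(im,cv2.COLOR_BGR2HSV); w=np.zeros(h.shape[:2],np.uint8); w[130:295,265:375]=1
    red=cv2.inRange(h,(0,150,80),(8,255,255))*w; blue=cv2.inRange(h,(104,150,60),(118,255,255))*w
    for k,m,z in(('red',red,.115),('bar',blue,.143)):
        v,u=np.nonzero(m); q=back(c,u.mean(),v.mean(),z)[:2]*1000-MT; cs,sn=np.cos(MY),np.sin(MY)
        print(n,k,len(u),'mixer',[round(cs*q[0]+sn*q[1],1),round(-sn*q[0]+cs*q[1],1)])
for p,a in greens(c['img']):
    q=back(c,*p,.16)[:2]*1000-MT; print(p,a,[round(cs*q[0]+sn*q[1],1),round(-sn*q[0]+cs*q[1],1)])
print(arm.get_obs()['position'],arm.get_obs()['contact_force'])
E
python3 chk.py
```

```text
time: 45.95
position: [0.4245, 0.3739, 0.4215]
eef_rot: [0.999, 0.037, 0.011, -0.009]
contact_force: [-0.3, 0.3, -0.3]
gripper_width: 0.0919
start red 43 mixer [np.float64(-93.4), np.float64(1.0)]
start bar 612 mixer [np.float64(12.5), np.float64(1.3)]
now red 44 mixer [np.float64(-93.0), np.float64(1.1)]
now bar 660 mixer [np.float64(14.2), np.float64(0.7)]
[479.7, 104.1] 3501 [np.float64(199.2), np.float64(-458.5)]
[339.5, 160.7] 77 [np.float64(85.9), np.float64(-66.3)]
[293.2, 165.7] 78 [np.float64(85.8), np.float64(58.8)]
[341.5, 179.0] 16 [np.float64(35.9), np.float64(-66.3)]
[294.9, 183.5] 17 [np.float64(37.2), np.float64(59.1)]
[0.42648687 0.36825472 0.42112707] [-0.03068793 -1.16002016 -0.31635223]
```

Run:
```python
import cv2,numpy as np
a=cv2.imread('pics/scene6.png')[200:340,130:530];a=cv2.resize(a,(780,273))
b=cv2.resize(cv2.imread('pics/top6.png')[0:380,:],(630,300));b=cv2.copyMakeBorder(b,0,0,0,150,0)
cv2.imwrite('pics/fin.png',np.vstack([a,b]))
```

```text
(no output)
```

View pics/fin.png

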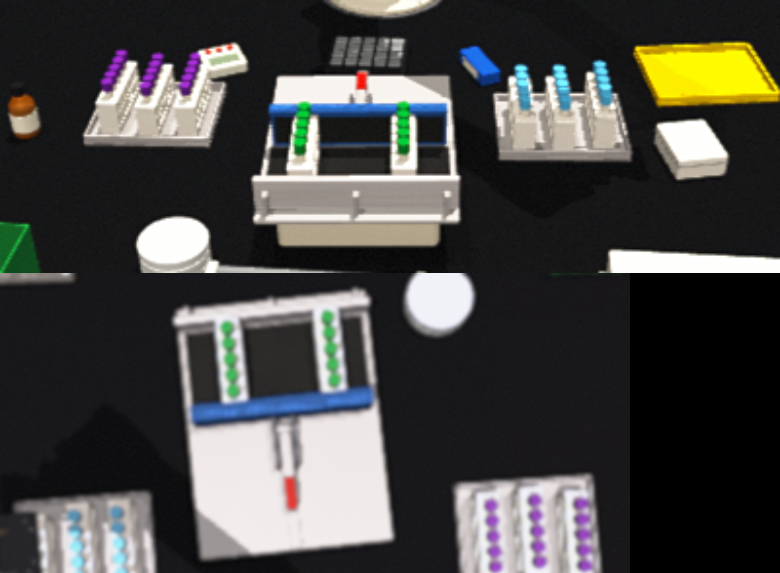

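Run:
```python
import cv2,numpy as np
for n in('scene0','scene6'):
    h=cv2.cvtColor(cv2.imread(f'pics/{n}.png'),cv2.COLOR_BGR2HSV); 
    for k,m in(('red',cv2.inRange(h,(0,150,80),(8,255,255))),('bar',cv2.inRange(h,(104,150,60),(118,255,255)))):
        m=m[225:275,265:368] if k=='bar' else m[225:275,300:335]; v,u=np.nonzero(m); print(n,k,len(u),u.mean().round(2),v.mean().round(2),v.min(),v.max())
```

```text
scene0 red 41 14.95 15.8 12 20
scene0 bar 404 50.08 31.34 0 48
scene6 red 44 14.95 16.09 12 20
scene6 bar 547 50.9 32.62 0 48
```

```bash
python3 -c "
from rig import arm
print(arm.job_done())"
```

```text
the job is handed in; nothing more can be done
None
```

I finished the job and handed it in at about 46 s of robot time. I lifted the pawl and drew the bar back to its stop. Both mixed purple racks now stand in the right tray and both light-blue racks in the left, each beside the rack already there. The two green racks stand on the mixer at about y +59 and −66 mm, and I pushed the bar up against them until it stalled.

**What the last checks showed:**
- **Clamp:** the red grip is within 0.4 mm and 0.3 pixel of its place in the start pictures, so I take the pawl as dropped in. I did not test the lock by pulling the bar back.
- **Bar position:** its colour centroid reads 1.7 mm further forward than at the start. I put that down to lighting and caps in front of it.
- **Racks and bench:** all the racks look upright, each tray holds three matching racks, and the bench objects in view look undisturbed. The hand is clear of everything.

**What did not go smoothly:**
- **Pawl pinch:** the first pinch was about 10 mm too high, so I re-opened and lowered before gripping.
- **Knocked rack:** the left green rack had been shifted about 45 mm during the run. I located it again before gripping it.
- **Push force:** the force reading swung between 6 and 22 N while the bar was stalled, well below the limits.

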